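# Load the standard jars, slide the carrier to the reader and clamp it

### The arm

A 7-joint arm with a two-finger parallel gripper is mounted at the origin on the work surface. World frame = base frame: x ahead of the robot, y to its left, z up, the work surface at z = 0. Lengths are in m, angles in rad, forces in N, time in s.
With the tool pointing down it reaches from about 0.425 to 0.925 m from the base axis. Payload 6.8 kg.
Tool frame: the origin (TCP) lies midway between the tips of the shut fingers; the grasp point (between the pads) lies 19 mm behind it (bot.pinch_z is the distance from the TCP to the grasp point, in m); x points along the fingers, y is the direction in which the jaws open and shut, and the axes are right-handed (so a half turn about x gives the same grasp; the last joint's range is limited). The gripper opens to 85 mm and grips with 20 to 120 N. Pads are 22 mm wide; open, the fingers measure 114 mm over their backs; the gripper's body (76 mm by 85 mm) begins 54 mm behind the grasp point. The pads swing forward as they close: fully open they stand 13 mm farther back than shut.
Start: joints at [1.036, 0.477, 0.022, 1.555, -0.011, 1.109, -0.083], TCP at [0.279, -0.614, 0.231] pointing down, gripper open.
Joint ranges: [-2.96, 2.96], [-0.34, 2.1], [-1.41, 1.46], [0.24, 2.44], [-1.37, 4.51], [0.17, 1.92], [-2.96, 2.96]. Speed limits (rad/s): [2.39, 2.39, 3.14, 3.14, 3.14, 3.14, 3.14].

### API

Orientations are given as a unit quaternion [w, x, y, z].
In Python, from station import bot gives the robot as it stands. The module is installed in compiled form; this text tells all that it offers.
- The arm moves only by the tool step_arm, never from a script. Its argument "plan" is a list of rows, each a list of 6 numbers: the shift along the tool's x, y, z in units of 40 mm (1.0 is 40 mm), then the turn, a rotation vector about the tool's x, y, z in units of 360 degrees (1.0 is 360 degrees). In form: [[dx, dy, dz, ax, ay, az], ...]. A call has 1 to 8 rows; each row shifts and turns the commanded pose from where the row before left it, along the tool's axes as they then stand; what a row does not reach is not made up. A row lasts 1/8 s, in which the tool goes at most 62.5 mm and 10.7 degrees, less where a joint would pass 70% of its speed; a pose out of reach is approached as far as the arm can. A call with a number of a shift or a turn outside -1 to 1 is refused whole. A call with a gripper value outside its range is refused whole. "fingers" is the closure, from -1 (fully open) to 1 (shut), set as the call begins (left out, the last holds). The fingers move at their own pace and stop on an object; "force" is the grip in N (left out, the last holds). Time passes only in rows, so rows that do not move let the fingers close. It gives the time, the measured TCP pose, the force and the opening at its end, in the units of the state.
- bot.get_obs(): the state, without advancing time (a new reading comes with each control period).
- bot.read_camera(name): name is "side" or "top" or "wrist"; returns (picture, depth): 400x640x3 uint8, red, green, blue; 400x640 float32, m along the optical axis (not along the pixel's ray), 0 where there is no reading.
- bot.camera_model(name): a dict with "mtx" (3x3 intrinsics, pixels), "k1" (the pictures are not rectified: a ray, as slopes to the right and down, at radius r is drawn at 1 + k1 r^2 times it, then the intrinsics apply), "origin" and "rotation" of the camera in the world; the wrist camera has in their place "T_tool_cam" (4x4, takes a point from camera to tool coordinates, whose origin is the TCP and whose axes are the tool frame's). Camera axes: x right, y up, looking along -z (the intrinsics and any distortion apply to the point x, -y, -z); pixel columns grow to the right and rows downward; lengths in m; the calibration is good to about 2 mm. A picture is of the moment at which its call begins: read the wrist's pose just before it. camera_model takes no time and is no camera call.
- bot.hand_in(): hands the job in, once; it reports no verdict.
The state is a dict: "t": time; "q": joint angles; "joint_vel": joint speeds; "joint_torque": joint torques, N m; "eef_pos": TCP position; "tool_rot": TCP orientation; "contact_force": force on the tool from outside, world axes, zero at the start; "torque": the same for the moment, N m; "gripper_width": opening from 0.0 (shut) to 1.0 (fully open).
Only numpy, scipy, OpenCV 4.12 (cv2) and the standard library are available. Lean on these libraries where they do the work, as an engineer would, in place of code of your own. Each camera call takes 0.05 s, during which the arm holds its last target.

### The job

Stand every standard jar on the bench (38 mm wide, 30 mm tall) upright in a pocket of the rail carrier, and stand the wrong-size jars that were left in the carrier upright in the white return tray; leave the wrong-size jars on the bench, and the other things, where they are. Keep the clamp lever tight while you do that; only when the carrier is correctly loaded swing the lever fully open, slide the carrier along the rail until its middle is level with the reader's pointer, and swing the lever fully tight again. Never push the carrier along while the clamp is tight.

Things in the scene. Friction and masses are not known exactly. Their poses are not given: they have to be found in the camera images.
- jar1: a standard jar (the correct size); stands on the bench at the start, may be absent: upright squat amber glass jar with a flush white lid, straight-sided, 38 mm diameter, 30 mm tall overall; origin at the centre of its underside, z up its axis
- jar2: a standard jar (the correct size); stands on the bench at the start, may be absent: upright squat amber glass jar with a flush white lid, straight-sided, 38 mm diameter, 30 mm tall overall; origin at the centre of its underside, z up its axis
- jar3: a standard jar (the correct size); stands on the bench at the start, may be absent: upright squat amber glass jar with a flush white lid, straight-sided, 38 mm diameter, 30 mm tall overall; origin at the centre of its underside, z up its axis
- jar4: a standard jar (the correct size); stands on the bench at the start, may be absent: upright squat amber glass jar with a flush white lid, straight-sided, 38 mm diameter, 30 mm tall overall; origin at the centre of its underside, z up its axis
- jar5: a standard jar (the correct size); stands on the bench at the start, may be absent: upright squat amber glass jar with a flush white lid, straight-sided, 38 mm diameter, 30 mm tall overall; origin at the centre of its underside, z up its axis
- slim_a: a slim wrong-size jar left in a pocket of the carrier, may be absent: upright squat amber glass jar with a flush white lid, straight-sided, 28 mm diameter, 30 mm tall overall; origin at the centre of its underside, z up its axis
- tall_a: a tall wrong-size jar left in a pocket of the carrier, may be absent: upright squat amber glass jar with a flush white lid, straight-sided, 38 mm diameter, 46 mm tall overall; origin at the centre of its underside, z up its axis
- slim_b: a slim wrong-size jar on the bench: upright squat amber glass jar with a flush white lid, straight-sided, 28 mm diameter, 30 mm tall overall; origin at the centre of its underside, z up its axis
- tall_b: a tall wrong-size jar on the bench: upright squat amber glass jar with a flush white lid, straight-sided, 38 mm diameter, 46 mm tall overall; origin at the centre of its underside, z up its axis
- wide_b: a wide wrong-size jar on the bench, too wide for the pockets: upright squat amber glass jar with a flush white lid, straight-sided, 52 mm diameter, 30 mm tall overall; origin at the centre of its underside, z up its axis
- carrier_mid (a point): middle of the aluminium carrier at pocket-floor height (26 mm above the bench); y along the rail, x across it away from the robot, z up. Carrier 54 mm wide (x), 254 mm long (y); one row of five square pockets, 46 mm inside, centred at y = -100, -50, 0, 50, 100 mm; walls 4 mm thick, 14 mm above the pocket floor. Black index lines on both long walls mark y = 0
- carrier_knob (a point): centre of the top of the carrier's grey upright grip block, 16 mm (x) by 14 mm (y), 36 mm tall, at x = -55, y = 25 mm from carrier_mid; its top is 34 mm above the pocket floor (60 mm above the bench). Axes as carrier_mid. Pinch it along y to slide the carrier
- carrier (a joint): travel of the carrier along the rail in m, 0 at its parking stop where it starts, growing towards +y of carrier_mid up to 0.22; stays where it is left, slides with about 3 N
- reader_mark (a point): tip of the red pointer on the reader's front, 32 mm above the bench; axes as carrier_mid. The carrier is at the mark when carrier_mid has the same y in this frame. The reader is a fixed white box beyond the rail, 100 mm (x) by 140 mm (y), 76 mm tall, its front face 18 mm beyond the tip
- clamp (a joint): angle of the rail's steel clamp lever in rad: 0 to 0.06 tight (start), 1.2 fully released; it stays where it is left and takes about 0.1 N m. Limits 0 and 1.2
- clamp_pivot (a point): on the vertical axis of the clamp lever, 42 mm above the bench; axes of the rail (as carrier_mid). At 0 the lever points along -x of this frame (towards the robot), and as the value grows it swings counterclockwise seen from above, towards -y
- clamp_grip (a point): point on the lever arm 60 mm from its axis, 44 mm above the bench, at mid height of the arm; its -x axis points outward along the arm, y across it, turning with it. The arm is a bar 12 mm wide and 12 mm high that ends 80 mm from the axis; nothing lies under its outer half down to the bench
- tray: fixed white return tray, 130 by 130 mm outside, 16 mm tall, walls and floor 4 to 5 mm thick; origin at the centre of its underside
- beaker: bystander: clear beaker, 66 mm wide, 75 mm tall, origin under its centre
- wash_bottle: bystander: white wash bottle with a red cap, 60 mm wide, 140 mm tall, origin under its centre
- spoon: bystander: steel sampling spoon lying flat, 170 mm long
- balance: bystander: fixed white balance, 180 by 160 mm, 44 mm tall, origin under its centre

How it is judged:
On the way, in this order (a step that is already met when the one before it is completed fails the run):
1. all standard jars stand in the carrier and the wrong-size ones from it in the tray, with the clamp tight (x of jar1 in the frame of carrier_mid between -0.012 and 0.012 m and y of jar1 in the frame of carrier_mid between -0.125 and 0.125 m and z of jar1 in the frame of carrier_mid between -0.004 and 0.004 m and angle between each of jar1, jar2, jar3, jar4, jar5, slim_a, tall_a's own z axis and vertical below 0.15 rad and x of jar2 in the frame of carrier_mid between -0.012 and 0.012 m and y of jar2 in the frame of carrier_mid between -0.125 and 0.125 m and z of jar2 in the frame of carrier_mid between -0.004 and 0.004 m and x of jar3 in the frame of carrier_mid between -0.012 and 0.012 m and y of jar3 in the frame of carrier_mid between -0.125 and 0.125 m and z of jar3 in the frame of carrier_mid between -0.004 and 0.004 m and x of jar4 in the frame of carrier_mid between -0.012 and 0.012 m and y of jar4 in the frame of carrier_mid between -0.125 and 0.125 m and z of jar4 in the frame of carrier_mid between -0.004 and 0.004 m and x of jar5 in the frame of carrier_mid between -0.012 and 0.012 m and y of jar5 in the frame of carrier_mid between -0.125 and 0.125 m and z of jar5 in the frame of carrier_mid between -0.004 and 0.004 m and x of slim_a in the frame of tray between -0.062 and 0.062 m and y of slim_a in the frame of tray between -0.062 and 0.062 m and z of slim_a in the frame of tray between -0.002 and 0.01 m and x of tall_a in the frame of tray between -0.062 and 0.062 m and y of tall_a in the frame of tray between -0.062 and 0.062 m and z of tall_a in the frame of tray between -0.002 and 0.01 m and value of joint clamp below 0.12 rad), for 0.2 s.
2. the clamp lever is swung open (value of joint clamp above 0.95 rad), for 0.2 s.
3. the carrier is at the reader's mark with the clamp open (y of carrier_mid in the frame of reader_mark between -0.005 and 0.005 m and velocity of joint carrier between -0.01 and 0.01 m/s and value of joint clamp above 0.95 rad), for 0.2 s.
4. the clamp lever is tight again (value of joint clamp below 0.12 rad), for 0.2 s.
At the end, for the whole second after the job is handed in: Standard jars upright (0.15 rad) on pocket floors; the carrier's wrong-size jars upright in the tray; those on the bench upright, within 5 cm of their start; carrier middle within 5 mm of the pointer along the rail; lever below 0.12 rad; all at rest (all of step 1 and linear speed of each of jar1, jar2, jar3, jar4, jar5, slim_a, tall_a below 0.02 m/s and y of carrier_mid in the frame of reader_mark between -0.005 and 0.005 m and velocity of joint carrier between -0.01 and 0.01 m/s and distance of each of slim_b, tall_b, wide_b from where it was at the start of the episode below 0.05 m and angle between each of slim_b, tall_b, wide_b's own z axis and vertical below 0.15 rad); the robot touches nothing.
It fails at once if the beaker is moved more than 5 cm (distance of beaker from where it was at the start of the episode above 0.05 m).
It fails at once if the wash bottle is moved more than 5 cm (distance of wash_bottle from where it was at the start of the episode above 0.05 m).
It fails at once if the spoon is moved more than 5 cm (distance of spoon from where it was at the start of the episode above 0.05 m).
It fails at once if the carrier has been pushed out of its parking place (by over 15 mm) to somewhere over 30 mm off the mark, with the clamp tight (value of joint clamp below 0.3 rad and value of joint carrier above 0.015 m and not (y of carrier_mid in the frame of reader_mark between -0.03 and 0.03 m)).
Of slim_a, tall_a only 1 to 2 are there at a start; the rules pass over those that are not, and their reading is None.
Of jar1, jar2, jar3, jar4, jar5 only 3 to 5 are there at a start; the rules pass over those that are not, and their reading is None.
At some moment in a run one of jar1, jar2, jar3, jar4, jar5 may be knocked a few centimetres aside while the robot is not near it.
It also fails if it takes over 210 s, if anything falls off the work surface, if the arm or the gripper's body presses on something with over 40 N, if the wrist force passes 120 N, or if a joint passes its speed limit or range.

## Working session

There is one attempt and no reset: what is moved stays moved. The work goes in short steps, Python scripts to look and compute and a tool call to move; the robot and the scene stay as the last step left them, time stands still between calls to the robot, and variables do not carry over. Pictures are saved under pics/ and viewed, and the job is handed in when it is done.

Besides the shell and the picture viewer there is one more tool, called after ">>>" as name([rows], argument=value, ...), one row to a line, values as JSON. step_arm: Moves the arm, as the interface text tells. Shifts and turns lie within -1 to 1; 1 stands for 40 mm of shift or 360 degrees of turn. Its arguments: {"type":"object","properties":{"plan":{"type":"array"},"fingers":{"type":"number"},"force":{"type":"number"}},"required":["plan"]}

```bash
ls; mkdir -p pics
python3 - <<'E'
from station import bot
import cv2,numpy as np
o=bot.get_obs();print({k:np.round(v,3) for k,v in o.items()})
for n in ("top","side"):
    p,d=bot.read_camera(n);cv2.imwrite(f"pics/{n}0.png",p[:,:,::-1]);np.save(f"/tmp/{n}0.npy",d)
    m=bot.camera_model(n);print(n,m)
print(bot.camera_model("wrist"),bot.pinch_z)
E
```

```text
pics
{'t': np.float64(0.0), 'q': array([ 1.036,  0.478,  0.022,  1.556, -0.011,  1.109, -0.083]), 'joint_vel': array([ 0.   ,  0.001,  0.001, -0.002, -0.   ,  0.002,  0.001]), 'joint_torque': array([-0.0000e+00, -5.9646e+01,  1.6070e+00, -2.8120e+01,  1.2000e-02,
        9.0000e-03,  0.0000e+00]), 'eef_pos': array([ 0.279, -0.614,  0.23 ]), 'tool_rot': array([-0.149, -0.691, -0.15 ,  0.691]), 'contact_force': array([-0.054, -0.054, -1.093]), 'torque': array([-0.002, -0.02 ,  0.051]), 'gripper_width': np.float64(0.997)}
top {'mtx': array([[384.91200885,   0.        , 320.71260156],
       [  0.        , 384.91200885, 192.98901415],
       [  0.        ,   0.        ,   1.        ]]), 'k1': -0.03273715014926705, 'origin': array([0.46844275, 0.11196483, 1.38961711]), 'rotation': array([ 0.71318542,  0.01402405, -0.01537651, -0.70066643])}
side {'mtx': array([[403.00895278,   0.        , 315.45712254],
       [  0.        , 403.00895278, 202.0846921 ],
       [  0.        ,   0.        ,   1.        ]]), 'k1': 0.02078318869522161, 'origin': array([0.0193008 , 0.58764899, 0.80524288]), 'rotation': array([-0.36864855, -0.15572941,  0.35009213,  0.84692509])}
{'mtx': array([[283.32614146,   0.        , 318.60923346],
       [  0.        , 283.32614146, 201.21746871],
       [  0.        ,   0.        ,   1.        ]]), 'k1': 0.007586197874260111, 'T_tool_cam': array([[ 9.69812360e-04,  2.88376544e-01, -9.57516594e-01,
        -1.43718152e-01],
       [ 9.99999251e-01, -9.95153795e-04,  7.13128760e-04,
         7.99253929e-04],
       [-7.47226665e-04, -9.57516568e-01, -2.88377293e-01,
        -7.44431698e-02],
       [ 0.00000000e+00,  0.00000000e+00,  0.00000000e+00,
         1.00000000e+00]])} 0.0187
```

View pics/top0.png

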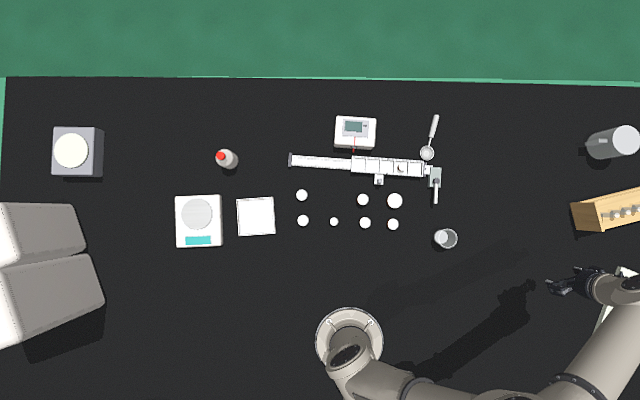

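View pics/side0.png

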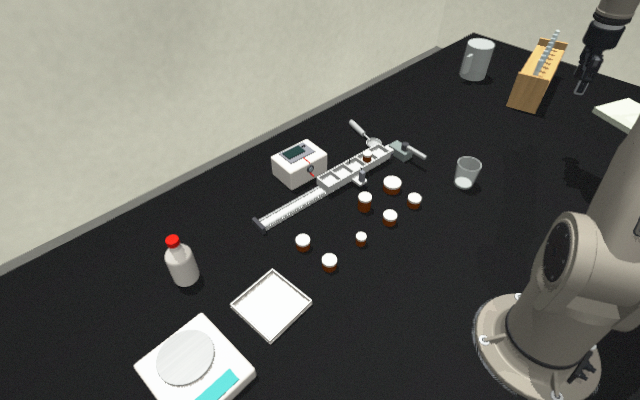

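```bash
cat > h.py <<'E'
import numpy as np,cv2
from scipy.spatial.transform import Rotation as R
from station import bot
def rot(q): return R.from_quat([q[1],q[2],q[3],q[0]])
def campose(n,o=None):
    m=bot.camera_model(n)
    if n!="wrist": return m,rot(m["rotation"]).as_matrix(),np.array(m["origin"])
    T=m["T_tool_cam"];o=o or bot.get_obs()
    Rt=rot(o["tool_rot"]).as_matrix()
    return m,Rt@T[:3,:3],Rt@T[:3,3]+o["eef_pos"]
def rays(n,px,cp=None):
    m,Rm,c=cp or campose(n)
    px=np.atleast_2d(np.array(px,float))
    K=m["mtx"];d=np.stack([(px[:,0]-K[0,2])/K[0,0],(px[:,1]-K[1,2])/K[1,1]],1)
    u=d.copy()
    for _ in range(20): u=d/(1+m["k1"]*(u**2).sum(1,keepdims=True))
    v=np.c_[u[:,0],-u[:,1],-np.ones(len(u))]
    return v@Rm.T,c
def plane(n,px,z,cp=None):
    v,c=rays(n,px,cp);return c+v*((z-c[2])/v[:,2])[:,None]
def dpt(n,px,dep,cp=None):
    v,c=rays(n,px,cp);return c+v*np.atleast_1d(dep)[:,None]
def proj(n,P,cp=None):
    m,Rm,c=cp or campose(n);p=(np.atleast_2d(P)-c)@Rm
    u=np.c_[p[:,0]/-p[:,2],-p[:,1]/-p[:,2]];u=u*(1+m["k1"]*(u**2).sum(1,keepdims=True))
    K=m["mtx"];return u*K[0,0]+K[:2,2]
def shot(n,name):
    o=bot.get_obs();p,d=bot.read_camera(n);cp=campose(n,o)
    cv2.imwrite(f"pics/{name}.png",p[:,:,::-1]);return p,d,cp
def tool(): 
    o=bot.get_obs();return o["eef_pos"],rot(o["tool_rot"]).as_matrix()
def to(xyz,yaw=None):
    "print shift in tool units from current to xyz (tool axes), yaw= wanted world dir angle of tool y (deg)"
    p,M=tool();d=M.T@(np.array(xyz)-p)/0.04
    print("tcp",p.round(4),"yawy",np.degrees(np.arctan2(M[1,1],M[0,1])).round(2),"toolx",M[:,0].round(3),"d(units)",d.round(3))
E
python3 - <<'E'
from h import *
import cv2
t=cv2.imread("pics/top0.png");cv2.imwrite("pics/topz.png",cv2.resize(t[100:260,220:460],None,fx=3.3,fy=3.3,interpolation=cv2.INTER_CUBIC))
s=cv2.imread("pics/side0.png");cv2.imwrite("pics/sidez.png",cv2.resize(s[110:290,230:450],None,fx=3.3,fy=3.3,interpolation=cv2.INTER_CUBIC))
print(plane("top",[(302,195),(303,221),(334,222),(363,199),(365,223),(395,201),(393,224)],.03).round(3))
print(plane("top",[(402,168),(354,149)],.04).round(3))
E
```

```text
[[ 0.517  0.176  0.03 ]
 [ 0.425  0.171  0.03 ]
 [ 0.424  0.061  0.03 ]
 [ 0.506 -0.04   0.03 ]
 [ 0.422 -0.048  0.03 ]
 [ 0.501 -0.153  0.03 ]
 [ 0.42  -0.147  0.03 ]]
[[ 0.618 -0.175  0.04 ]
 [ 0.682 -0.005  0.04 ]]
```

View pics/topz.png

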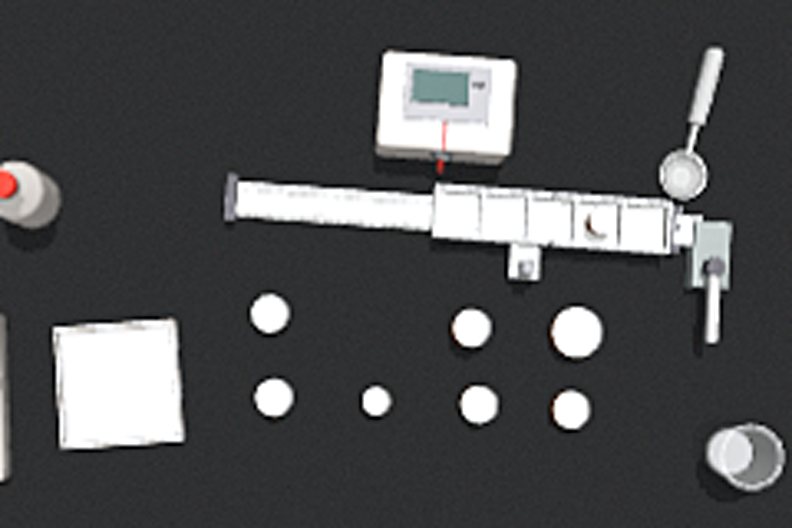

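View pics/sidez.png

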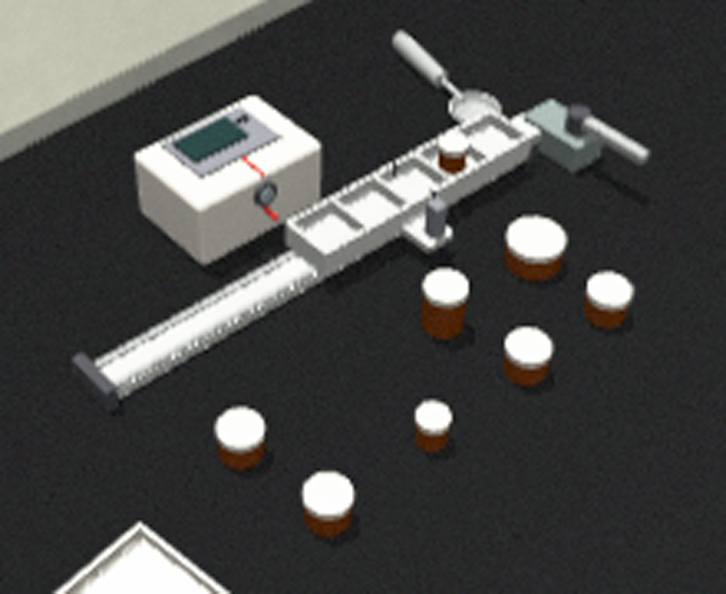

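Run:
```python
from h import *
p,M=tool();print(M.round(3))
# lids blobs in top
im=cv2.imread("pics/top0.png")
g=cv2.cvtColor(im,cv2.COLOR_BGR2GRAY);_,b=cv2.threshold(g,150,255,0)
n,l,s,c=cv2.connectedComponentsWithStats(b)
for i in range(1,n):
    if 20<s[i,4]<2500 and 220<c[i][0]<460 and 180<c[i][1]<240:
        z=.046 if abs(c[i][0]-363)<4 and c[i][1]<210 else .03
        P=plane("top",c[i],z)[0]; print(c[i].round(1),s[i,4],"diam",(2*np.sqrt(s[i,4]/np.pi)*1.36/385).round(4),P.round(4), "r",np.hypot(*P[:2]).round(3))
px=[(354,151.8),(378,180),(435,179),(435,202),(290,160)]
for q,z in zip(px,(.032,.06,.044,.044,.02)): print(q,plane("top",q,z).round(3))
print(plane("top",[(351,156),(425,161),(351,172),(424,176)],.04).round(3))
```

```text
[[-0.001  0.414 -0.91 ]
 [ 0.001 -0.91  -0.414]
 [-1.    -0.002  0.   ]]
[301.1 194.6] 100 diam 0.0399 [0.5181 0.1789 0.03  ] r 0.548
[394.3 200.2] 179 diam 0.0533 [ 0.504 -0.151  0.03 ] r 0.526
[362.5 199. ] 104 diam 0.0406 [ 0.5059 -0.0365  0.046 ] r 0.507
[255.4 216. ] 1389 diam 0.1486 [0.4398 0.339  0.03  ] r 0.555
[302.6 220. ] 102 diam 0.0403 [0.4285 0.1721 0.03  ] r 0.462
[333.5 221.1] 58 diam 0.0304 [0.4265 0.063  0.03  ] r 0.431
[364.7 222.1] 100 diam 0.0399 [ 0.425  -0.0472  0.03  ] r 0.428
[392.6 223.8] 99 diam 0.0397 [ 0.4207 -0.1459  0.03  ] r 0.445
[443.7 237.1] 215 diam 0.0584 [ 0.3766 -0.3274  0.03  ] r 0.499
(354, 151.8) [[ 0.673 -0.006  0.032]]
(378, 180) [[ 0.572 -0.088  0.06 ]]
(435, 179) [[ 0.581 -0.291  0.044]]
(435, 202) [[ 0.5   -0.292  0.044]]
(290, 160) [[0.642 0.222 0.02 ]]
[[ 0.657  0.005  0.04 ]
 [ 0.644 -0.257  0.04 ]
 [ 0.6    0.005  0.04 ]
 [ 0.591 -0.253  0.04 ]]
```

>>> step_arm([
  [-0.5, 0, 0, -0.029, 0, 0],
  [-0.5, 0, 0, -0.029, 0, 0],
  [-0.5, 0, 0, -0.029, 0, 0],
  [-0.5, 0, 0, -0.029, 0, 0],
  [-0.5, 0, 0, -0.029, 0, 0],
  [-0.5, 0, 0, -0.029, 0, 0],
  [0, 0, 0, 0, 0, 0],
])

```text
t: 0.98
eef_pos: [0.2796, -0.615, 0.3525]
tool_rot: [-0.488, -0.513, -0.486, 0.513]
contact_force: [-0.2, 0.7, 0.2]
gripper_width: 0.996
```

>>> step_arm([
  [0, 0.4, -1, 0, 0, 0],
  [0, 0.4, -1, 0, 0, 0],
  [0, 0.4, -1, 0, 0, 0],
  [0, 0.4, -1, 0, 0, 0],
  [0, 0.4, -1, 0, 0, 0],
  [0, 0.4, -1, 0, 0, 0],
  [0, 0.4, -1, 0, 0, 0],
  [0, 0.4, -1, 0, 0, 0],
])

```text
t: 1.98
eef_pos: [0.4233, -0.2997, 0.3499]
tool_rot: [-0.485, -0.514, -0.487, 0.514]
contact_force: [0.5, -0.6, 0.9]
gripper_width: 1.002
```

>>> step_arm([
  [0, 0.4, -1, 0, 0, 0],
  [0, 0.4, -1, 0, 0, 0],
  [0, 0.4, -1, 0, 0, 0],
  [0, 0.4, -1, 0, 0, 0],
  [0, 0.4, -1, 0, 0, 0],
  [0, 0.4, -1, 0, 0, 0],
  [0, 0, 0, 0, 0, 0],
  [0, 0, 0, 0, 0, 0],
])

```text
t: 2.98
eef_pos: [0.5309, -0.0671, 0.3502]
tool_rot: [-0.486, -0.513, -0.487, 0.514]
contact_force: [0.1, -0.3, -0.3]
gripper_width: 1.0
```

Run:
```python
from h import *
p,d,cp=shot("wrist","w1");np.save("/tmp/w1d.npy",d);import pickle;pickle.dump(cp,open("/tmp/w1cp","wb"))
to([.5,-.06,.35]);print(bot.get_obs()["q"].round(2))
```

```text
tcp [ 0.5309 -0.0678  0.3504] yawy -3.1 toolx [-0.002 -0.    -1.   ] d(units) [ 0.011 -0.782 -0.152]
[ 0.5   0.2  -0.57  1.7   0.11  1.28 -0.15]
```

View pics/w1.png

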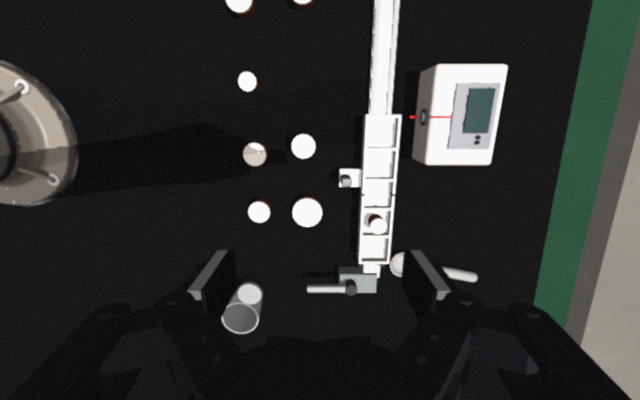

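```bash
cat >> h.py <<'E'
def cloud(n,d,cp):
    vv,uu=np.mgrid[0:400,0:640];px=np.c_[uu.ravel(),vv.ravel()]
    P=dpt(n,px,d.ravel(),cp);P[d.ravel()==0]=np.nan
    return P.reshape(400,640,3)
def blobs(P,z0,z1,box,amin=20):
    m=((P[...,2]>z0)&(P[...,2]<z1)&(P[...,0]>box[0])&(P[...,0]<box[1])&(P[...,1]>box[2])&(P[...,1]<box[3])).astype(np.uint8)
    n,l,s,c=cv2.connectedComponentsWithStats(m);out=[]
    for i in range(1,n):
        if s[i,4]>=amin:
            Q=P[l==i];
            pts=np.argwhere(l==i)[:,::-1].astype(np.float32)
            (cx,cy),r=cv2.minEnclosingCircle(pts)
            out.append((c[i],Q.mean(0),Q[:,:2].min(0),Q[:,:2].max(0),s[i,4]))
    return out
E
python3 - <<'E'
from h import *
import pickle
d=np.load("/tmp/w1d.npy");cp=pickle.load(open("/tmp/w1cp","rb"))
P=cloud("wrist",d,cp)
print("bench z",np.nanmedian(P[230:240,100:200,2]))
for b in blobs(P,.02,.06,(.38,.57,-.22,.3)):
    print(b[0].round(1),b[1].round(4),(b[3]-b[2]).round(4),((b[3]+b[2])/2).round(4),b[4])
print("carrier")
for z0,z1 in ((.034,.046),(.05,.07)):
  for b in blobs(P,z0,z1,(.54,.68,-.34,.08)):
    print(z0,b[0].round(1),b[1].round(4),b[2].round(4),b[3].round(4),b[4])
# wall tops rect
m=((abs(P[...,2]-.040)<.006)&(P[...,0]>.58)&(P[...,0]<.67)&(P[...,1]>-.262)&(P[...,1]<.03))
Q=P[m][:,:2].astype(np.float32);(c,s,a)=cv2.minAreaRect(Q);print(c,s,a,len(Q))
D=np.load("/tmp/top0.npy")
T=cloud("top",D,None)
print("top bench z",np.nanmedian(T[240:250,300:400,2]))
for b in blobs(T,.02,.06,(.38,.57,-.22,.3)):
    print(b[0].round(1),b[1].round(4),(b[3]-b[2]).round(4),((b[3]+b[2])/2).round(4),b[4])
E
```

```text
bench z 0.0013057047466126237
[240.    5.4] [0.4323 0.1606 0.0305] [0.0363 0.0158] [0.4313 0.1603] 289
[302.    1.9] [0.5199 0.1608 0.0287] [0.0255 0.0065] [0.52   0.1615] 82
[247.2  81.2] [0.43   0.0619 0.0309] [0.0274 0.0282] [0.4294 0.0621] 315
[302.9 146. ] [ 0.5084 -0.0373  0.0469] [0.0375 0.0373] [ 0.5085 -0.0378] 475
[254.4 154.1] [ 0.4279 -0.0477  0.0311] [0.037  0.0361] [ 0.4277 -0.0478] 428
[340.5 177.2] [ 0.5663 -0.0926  0.0331] [0.006  0.0289] [ 0.5668 -0.0951] 69
[306.8 212. ] [ 0.5064 -0.1513  0.0309] [0.0507 0.0511] [ 0.5059 -0.1524] 680
[258.8 211.4] [ 0.4238 -0.146   0.0308] [0.0367 0.037 ] [ 0.4231 -0.1473] 376
carrier
0.034 [378.3 189.8] [ 0.6272 -0.1192  0.0402] [ 0.5928 -0.2518] [0.6601 0.0037] 1530
0.034 [373.7 217.7] [ 0.6202 -0.1645  0.0396] [ 0.6112 -0.1751] [ 0.6337 -0.1607] 42
0.034 [346.1 283.1] [ 0.5701 -0.2882  0.0412] [ 0.5404 -0.2937] [ 0.5866 -0.2848] 56
0.05 [346.  181.7] [ 0.5729 -0.0947  0.0596] [ 0.5653 -0.102 ] [ 0.5809 -0.0888] 98
0.05 [377.4 225.7] [ 0.6232 -0.1725  0.0567] [ 0.6103 -0.1873] [ 0.6374 -0.1602] 218
0.05 [345.8 289.8] [ 0.5683 -0.295   0.0521] [ 0.54   -0.3065] [ 0.5866 -0.285 ] 164
(0.616481602191925, -0.12390708923339844) (0.2538295090198517, 0.07499547302722931) 86.9123764038086 1573
top bench z 0.0008555605683860934
[301.  194.1] [0.5198 0.1793 0.0309] [0.0358 0.0355] [0.5203 0.1795] 91
[394.1 199.7] [ 0.5057 -0.15    0.0303] [0.0463 0.0512] [ 0.5065 -0.1497] 170
[362.  198.5] [ 0.5076 -0.0347  0.0464] [0.0318 0.0356] [ 0.5077 -0.035 ] 93
[302.2 219.5] [0.4305 0.1733 0.0315] [0.0319 0.0356] [0.4304 0.1741] 87
[333.3 220.6] [0.4285 0.0637 0.031 ] [0.0248 0.025 ] [0.4287 0.0631] 49
[364.4 221.5] [ 0.4271 -0.0458  0.0309] [0.032  0.0348] [ 0.4271 -0.0447] 90
[392.4 223.2] [ 0.4228 -0.1449  0.0303] [0.0355 0.0351] [ 0.4234 -0.1447] 91
```

```bash
cat >> h.py <<'E'
YAW=np.radians(-3.1)
XR=np.array([np.cos(YAW),np.sin(YAW)]);YR=np.array([-np.sin(YAW),np.cos(YAW)])
E
python3 - <<'E'
from h import *
import pickle
d=np.load("/tmp/w1d.npy");cp=pickle.load(open("/tmp/w1cp","rb"))
P=cloud("wrist",d,cp)
U=P[...,:2]@XR;V=P[...,:2]@YR
m=(abs(P[...,2]-.040)<.004)&(P[...,0]>.54)&(P[...,0]<.68)&(P[...,1]>-.27)&(P[...,1]<.03)
print("u ext wall tops",[np.percentile(U[m],q).round(4) for q in (1,50,99)])
h,e=np.histogram(U[m],np.arange(.55,.69,.002))
print([(round(a,3),b) for a,b in zip(e,h) if b])
h,e=np.histogram(V[m],np.arange(-.26,.06,.003))
print([(round(a,3),b) for a,b in zip(e,h) if b])
# yaw check by far wall: fit lines of outer edges
for y0 in (-.2,-.1,-.04):
    k=m&(abs(V-y0)<.02);print(y0,np.percentile(U[k],[1,99]).round(4))
def rt(p): p=np.array(p);return (p@XR).round(4),(p@YR).round(4)
print("knob",rt([.5729,-.0947]),"slim",rt([.6232,-.1725]))
print("pointer",plane("wrist",[(411,117)],.032,cp).round(4), rt(plane("wrist",[(411,117)],.032,cp)[0,:2]))
k=(P[...,2]>.06)&(P[...,0]>.66)&(P[...,0]<.85)&(P[...,1]>-.1)&(P[...,1]<.12)&(P[...,2]<.09)
print("reader",np.percentile(U[k],[1,99]),np.percentile(V[k],[1,99]),np.median(P[k][:,2]))
im=cv2.imread("pics/w1.png");cv2.imwrite("pics/w1z.png",cv2.resize(im[95:310,300:500],None,fx=2.7,fy=2.7,interpolation=cv2.INTER_CUBIC))
E
```

```text
u ext wall tops [np.float64(0.6053), np.float64(0.6325), np.float64(0.6594)]
[(np.float64(0.57), np.int64(1)), (np.float64(0.572), np.int64(2)), (np.float64(0.574), np.int64(2)), (np.float64(0.576), np.int64(1)), (np.float64(0.578), np.int64(2)), (np.float64(0.58), np.int64(2)), (np.float64(0.582), np.int64(1)), (np.float64(0.604), np.int64(113)), (np.float64(0.606), np.int64(180)), (np.float64(0.608), np.int64(144)), (np.float64(0.61), np.int64(21)), (np.float64(0.612), np.int64(25)), (np.float64(0.614), np.int64(24)), (np.float64(0.616), np.int64(21)), (np.float64(0.618), np.int64(24)), (np.float64(0.62), np.int64(29)), (np.float64(0.622), np.int64(26)), (np.float64(0.624), np.int64(23)), (np.float64(0.626), np.int64(28)), (np.float64(0.628), np.int64(24)), (np.float64(0.63), np.int64(22)), (np.float64(0.632), np.int64(24)), (np.float64(0.634), np.int64(27)), (np.float64(0.636), np.int64(23)), (np.float64(0.638), np.int64(19)), (np.float64(0.64), np.int64(25)), (np.float64(0.642), np.int64(19)), (np.float64(0.644), np.int64(24)), (np.float64(0.646), np.int64(25)), (np.float64(0.648
[... 2896 characters left out ...]
4)), (np.float64(0.004), np.int64(15)), (np.float64(0.007), np.int64(13)), (np.float64(0.01), np.int64(13)), (np.float64(0.013), np.int64(12)), (np.float64(0.016), np.int64(12)), (np.float64(0.019), np.int64(12)), (np.float64(0.022), np.int64(14)), (np.float64(0.025), np.int64(14)), (np.float64(0.028), np.int64(13)), (np.float64(0.031), np.int64(42)), (np.float64(0.034), np.int64(72))]
-0.2 [0.6054 0.6591]
-0.1 [0.6053 0.6592]
-0.04 [0.5732 0.6595]
knob (np.float64(0.5772), np.float64(-0.0636)) slim (np.float64(0.6316), np.float64(-0.1385))
pointer [[ 0.679  -0.0031  0.032 ]] (np.float64(0.6782), np.float64(0.0336))
reader [0.6923277  0.79004593] [-0.03391978  0.10152889] 0.07165775748769326
```

View pics/w1z.png

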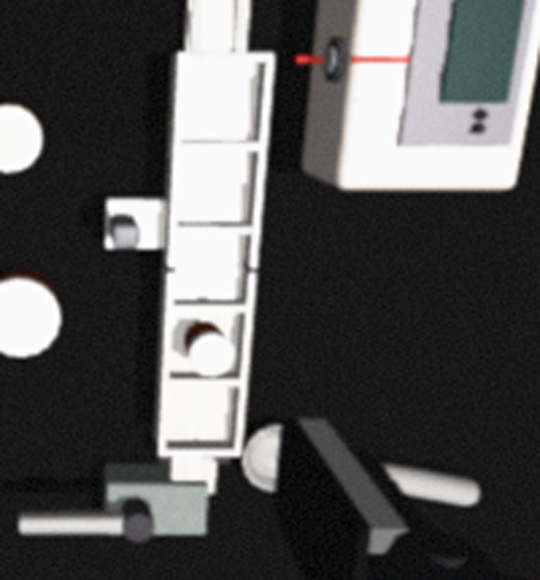

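>>> step_arm([
  [0.7, 0.5, 0.5, 0, 0, 0],
  [0.9, 0.5, 0.5, 0, 0, 0],
  [0.9, 0.5, 0.5, 0, 0, 0],
  [0.9, 0.5, 0.5, 0, 0, 0],
  [0.9, 0.45, 0.49, 0, 0, 0],
  [0, 0, 0, 0, 0, 0],
], fingers=-0.4, force=30)

```text
t: 3.78
eef_pos: [0.6219, -0.1747, 0.1752]
tool_rot: [-0.484, -0.512, -0.487, 0.516]
contact_force: [-0.3, 0.2, 0.4]
gripper_width: 0.703
```

```bash
cat >> h.py <<'E'
def rt(p): p=np.array(p)[...,:2];return np.array([p@XR,p@YR]).round(4)
def go(u,v,z):
    p,M=tool();w=np.r_[u*XR+v*YR,z];d=M.T@(w-p)/.04
    print("tcp uv",rt(p),p[2].round(4),"yaw",np.degrees(np.arctan2(M[1,1],M[0,1])).round(2),"shift",d.round(3),"w",bot.get_obs()["gripper_width"].round(3))
def lids(name,z0,z1,box=(.38,.7,-.35,.4),amin=30):
    p,d,cp=shot("wrist",name);P=cloud("wrist",d,cp)
    for b in blobs(P,z0,z1,box,amin):
        print(b[0].round(0),"uv mid",rt((b[2]+b[3])/2),"mean",rt(b[1]),b[1][2].round(4),"ext",(b[3]-b[2]).round(4),b[4])
E
python3 - <<'E'
from h import *
go(.6316,-.1385,.13)
lids("w2",.052,.062)
E
```

```text
Traceback (most recent call last):
  File "h.py", line 55, in go
    print("tcp uv",rt(p),p[2].round(4),"yaw",np.degrees(np.arctan2(M[1,1],M[0,1])).round(2),"shift",d.round(3),"w",bot.get_obs()["gripper_width"].round(3))
                                                                                                                   ^^^^^^^^^^^^^^^^^^^^^^^^^^^^^^^^^^^^
AttributeError: 'float' object has no attribute 'round'
```

```bash
sed -i 's/bot.get_obs()\["gripper_width"\].round(3)/round(float(bot.get_obs()["gripper_width"]),3)/' h.py
python3 - <<'E'
from h import *
go(.6316,-.1385,.13)
lids("w2",.052,.062)
E
```

```text
tcp uv [ 0.6304 -0.1408] 0.1752 yaw -3.26 shift [ 1.129  0.036 -0.057] w 0.703
[394.  41.] uv mid [ 0.6963 -0.0073] mean [ 0.6934 -0.0095] 0.0571 ext [0.0098 0.0576] 234
[259. 113.] uv mid [ 0.578  -0.0649] mean [ 0.579  -0.0649] 0.0601 ext [0.0162 0.014 ] 291
[321. 194.] uv mid [ 0.6331 -0.1395] mean [ 0.6327 -0.1389] 0.057 ext [0.0272 0.0271] 634
[284. 303.] uv mid [ 0.5921 -0.2642] mean [ 0.5925 -0.2638] 0.0532 ext [0.0208 0.0204] 231
[112. 314.] uv mid [ 0.4044 -0.2756] mean [ 0.4045 -0.2756] 0.057 ext [0.0165 0.0076] 113
```

View pics/w2.png

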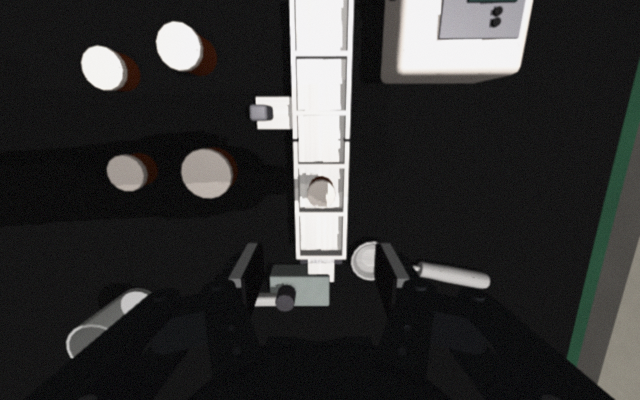

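>>> step_arm([
  [0.9, 0.06, -0.04, 0, 0, 0],
  [0.9, 0, 0, 0, 0, 0],
  [0.9, 0, 0, 0, 0, 0],
  [0.63, 0, 0, 0, 0, 0],
  [0, 0, 0, 0, 0, 0],
  [0, 0, 0, 0, 0, 0],
])

```text
t: 4.58
eef_pos: [0.628, -0.1695, 0.0483]
tool_rot: [0.488, 0.513, 0.486, -0.512]
contact_force: [-0.3, -0.8, -0.1]
gripper_width: 0.705
```

>>> step_arm([
  [0, 0, 0, 0, 0, 0],
  [0, 0, 0, 0, 0, 0],
  [0, 0, 0, 0, 0, 0],
  [0, 0, 0, 0, 0, 0],
  [0, 0, 0, 0, 0, 0],
  [0, 0, 0, 0, 0, 0],
], fingers=1)

```text
t: 5.32
eef_pos: [0.6275, -0.1697, 0.0476]
tool_rot: [0.488, 0.513, 0.487, -0.512]
contact_force: [-1.6, 0.5, 6.9]
gripper_width: 0.307
```

>>> step_arm([
  [0, 0, 0, 0, 0, 0],
  [0, 0, 0, 0, 0, 0],
  [0, 0, 0, 0, 0, 0],
  [0, 0, 0, 0, 0, 0],
], fingers=-0.2)

```text
t: 5.82
eef_pos: [0.6268, -0.1695, 0.046]
tool_rot: [-0.487, -0.513, -0.487, 0.513]
contact_force: [-0.2, 0.4, -0.1]
gripper_width: 0.6
```

Run:
```python
from h import *
go(.6328,-.139,.042)
lids("w3",.052,.062)
```

```text
tcp uv [ 0.635  -0.1354] 0.046 yaw -2.91 shift [ 0.099 -0.056  0.091] w 0.6
[461.  30.] uv mid [ 0.6974 -0.0263] mean [ 0.6945 -0.0282] 0.0571 ext [0.0099 0.0207] 682
[191. 121.] uv mid [ 0.5787 -0.0647] mean [ 0.5799 -0.0646] 0.0599 ext [0.0163 0.0143] 1204
[266. 256.] uv mid [ 0.6079 -0.1356] mean [ 0.6094 -0.1317] 0.0576 ext [0.0067 0.0228] 215
[320. 267.] uv mid [ 0.6371 -0.1395] mean [ 0.6369 -0.1382] 0.0568 ext [0.027  0.0275] 2007
[371. 256.] uv mid [ 0.6651 -0.1354] mean [ 0.6632 -0.131 ] 0.0578 ext [0.0078 0.0231] 223
[247. 253.] uv mid [ 0.5996 -0.1289] mean [ 0.5997 -0.1288] 0.0596 ext [0.0042 0.0011] 37
[390. 253.] uv mid [ 0.6728 -0.1285] mean [ 0.6727 -0.1285] 0.0598 ext [0.0045 0.0012] 38
```

View pics/w3.png

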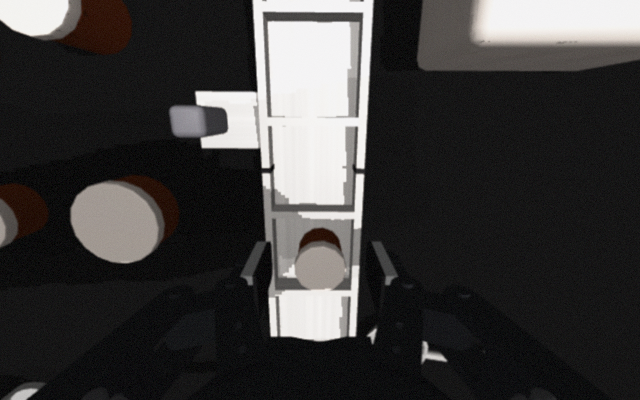

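>>> step_arm([
  [0.12, -0.02, 0.09, 0, 0, 0],
  [0, 0, 0, 0, 0, 0],
  [0, 0, 0, 0, 0, 0],
])

```text
t: 6.25
eef_pos: [0.6258, -0.1731, 0.0411]
tool_rot: [-0.487, -0.513, -0.487, 0.513]
contact_force: [0.1, -0.1, -0.3]
gripper_width: 0.601
```

>>> step_arm([
  [0, 0, 0, 0, 0, 0],
  [0, 0, 0, 0, 0, 0],
  [0, 0, 0, 0, 0, 0],
  [0, 0, 0, 0, 0, 0],
  [0, 0, 0, 0, 0, 0],
], fingers=1)

```text
t: 6.88
eef_pos: [0.6261, -0.173, 0.0416]
tool_rot: [0.487, 0.513, 0.487, -0.512]
contact_force: [-1.2, 0.1, 2.8]
gripper_width: 0.308
```

>>> step_arm([
  [-1, 0, 0, 0, 0, 0],
  [-1, 0, 0, 0, 0, 0],
  [-0.5, -0.2, -0.9, 0, 0, 0],
  [0, -0.4, -0.9, 0, 0, 0],
  [0, -0.4, -0.9, 0, 0, 0],
  [0, -0.4, -0.9, 0, 0, 0],
  [0, -0.4, -0.9, 0, 0, 0],
  [0, -0.4, -0.9, 0, 0, 0],
])

```text
t: 7.88
eef_pos: [0.5481, 0.0481, 0.141]
tool_rot: [-0.487, -0.512, -0.487, 0.513]
contact_force: [-0.2, 0.2, -1.0]
gripper_width: 0.311
```

>>> step_arm([
  [0, -0.4, -0.9, 0, 0, 0],
  [0, -0.4, -0.9, 0, 0, 0],
  [0, -0.4, -0.9, 0, 0, 0],
  [0, -0.4, -0.9, 0, 0, 0],
  [0, -0.4, -0.9, 0, 0, 0],
  [0, -0.4, -0.9, 0, 0, 0],
  [0, -0.4, -0.9, 0, 0, 0],
  [0, 0, 0, 0, 0, 0],
])

```text
t: 8.88
eef_pos: [0.4478, 0.308, 0.1414]
tool_rot: [0.488, 0.511, 0.489, -0.511]
contact_force: [-0.2, 0.1, 0.0]
gripper_width: 0.31
```

Run:
```python
from h import *
go(.421,.362,.021)
p,d,cp=shot("wrist","w4");P=cloud("wrist",d,cp)
m=(P[...,2]>.010)&(P[...,2]<.022)&(P[...,1]>.25)&(P[...,1]<.42)&(P[...,0]>.35)&(P[...,0]<.53)
print(cv2.minAreaRect(P[m][:,:2].astype(np.float32)))
```

```text
tcp uv [0.4305 0.3317] 0.1414 yaw -2.57 shift [ 3.011 -0.227 -0.753] w 0.31
((0.4426603317260742, 0.3402612805366516), (0.1302618682384491, 0.1302846074104309), 4.94478178024292)
```

View pics/w4.png

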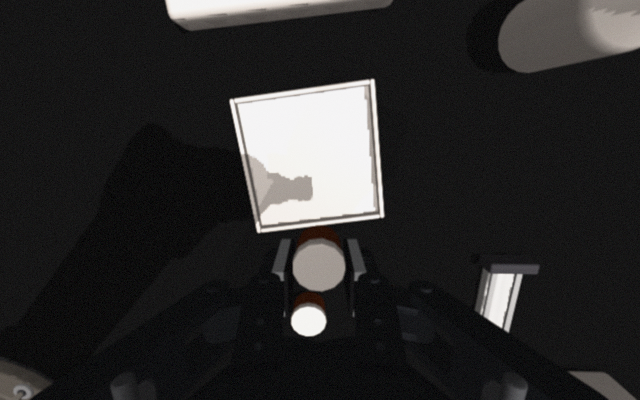

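>>> step_arm([
  [0, -0.15, -0.8, 0, 0, 0],
  [0.8, 0, 0, 0, 0, 0],
  [0.8, 0, 0, 0, 0, 0],
  [0.8, 0, 0, 0, 0, 0],
  [0.4, 0, 0, 0, 0, 0],
  [0.1, 0, 0, 0, 0, 0],
  [0, 0, 0, 0, 0, 0],
])

```text
t: 9.8
eef_pos: [0.4461, 0.3368, 0.0259]
tool_rot: [0.487, 0.513, 0.487, -0.512]
contact_force: [0.5, 0.7, -0.7]
gripper_width: 0.312
```

>>> step_arm([
  [0.11, 0, 0, 0, 0, 0],
  [0, 0, 0, 0, 0, 0],
  [0, 0, 0, 0, 0, 0],
])

```text
t: 10.18
eef_pos: [0.4457, 0.3369, 0.0213]
tool_rot: [0.487, 0.513, 0.487, -0.512]
contact_force: [0.5, -0.4, 0.1]
gripper_width: 0.309
```

>>> step_arm([
  [0, 0, 0, 0, 0, 0],
  [0, 0, 0, 0, 0, 0],
  [0, 0, 0, 0, 0, 0],
  [0, 0, 0, 0, 0, 0],
  [-0.5, 0, 0, 0, 0, 0],
  [-1, 0, 0, 0, 0, 0],
  [-1, 0, 0, 0, 0, 0],
  [0, 0, 0, 0, 0, 0],
], fingers=-0.4)

```text
t: 11.18
eef_pos: [0.4473, 0.3387, 0.1254]
tool_rot: [0.487, 0.515, 0.487, -0.51]
contact_force: [0.9, -0.0, -0.7]
gripper_width: 0.704
```

```bash
cat >> h.py <<'E'
def top(name):
    p,d,cp=shot("top",name);P=cloud("top",d,cp)
    for b in blobs(P,.02,.062,(.37,.57,-.22,.42),20):
        print("top",b[0].round(0),"xyz",b[1].round(4),"uv",rt(b[1]),b[4])
E
python3 - <<'E'
from h import *
go(.52,.179,.12)
lids("w5",.018,.06)
top("t5")
E
```

```text
tcp uv [0.4284 0.3624] 0.1254 yaw -2.91 shift [0.126 2.275 4.593] w 0.704
[316. 206.] uv mid [0.4282 0.3597] mean [0.4279 0.3609] 0.0342 ext [0.0272 0.0271] 820
[521. 300.] uv mid [0.6333 0.2571] mean [0.6341 0.2589] 0.0236 ext [0.0486 0.0152] 631
[379. 337.] uv mid [0.4959 0.2113] mean [0.4946 0.2124] 0.0221 ext [0.0079 0.0148] 45
[312. 338.] uv mid [0.423  0.2091] mean [0.4239 0.2112] 0.0218 ext [0.0245 0.0102] 101
top [378. 182.] xyz [ 0.5665 -0.0925  0.0385] uv [ 0.5706 -0.0618] 20
top [301. 194.] xyz [0.5197 0.1792 0.0305] uv [0.5093 0.2071] 92
top [394. 200.] xyz [ 0.5059 -0.15    0.0307] uv [ 0.5133 -0.1224] 168
top [362. 199.] xyz [ 0.5076 -0.0347  0.0459] uv [ 0.5087 -0.0072] 93
top [302. 219.] xyz [0.4305 0.173  0.0308] uv [0.4205 0.196 ] 86
top [333. 221.] xyz [0.4285 0.0637 0.0308] uv [0.4245 0.0868] 49
top [364. 222.] xyz [ 0.4271 -0.0459  0.0301] uv [ 0.429  -0.0227] 90
top [392. 223.] xyz [ 0.4228 -0.1449  0.0306] uv [ 0.43   -0.1218] 92
```

View pics/w5.png

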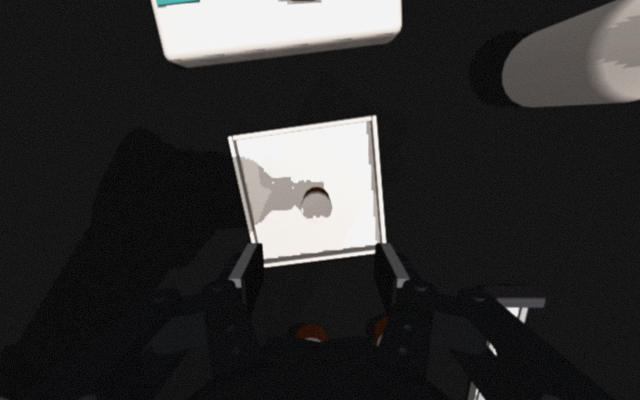

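View pics/t5.png

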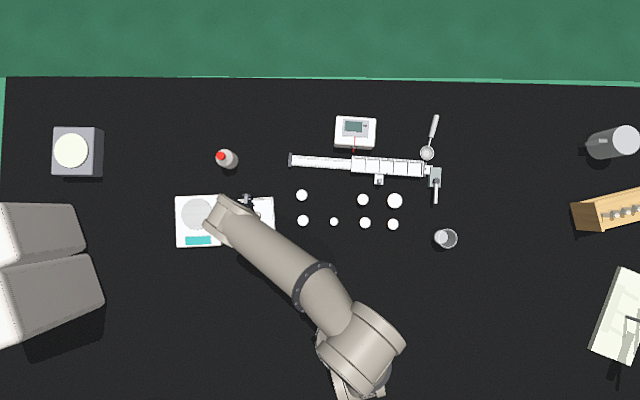

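>>> step_arm([
  [0, 0.5, 0.98, 0, 0, 0],
  [0, 0.5, 0.98, 0, 0, 0],
  [0, 0.5, 0.98, 0, 0, 0],
  [0, 0.5, 0.98, 0, 0, 0],
  [0.3, 0, 0, 0, 0, 0],
  [0, 0, 0, 0, 0, 0],
])

```text
t: 12.02
eef_pos: [0.5159, 0.176, 0.1074]
tool_rot: [-0.487, -0.511, -0.488, 0.513]
contact_force: [-1.1, 0.0, 0.7]
gripper_width: 0.703
```

Run:
```python
from h import *
go(.5093,.206,.015)
lids("w6",.022,.04)
```

```text
tcp uv [0.5057 0.2037] 0.1074 yaw -2.89 shift [ 2.31   0.099 -0.06 ] w 0.703
[205.   4.] uv mid [0.4289 0.349 ] mean [0.4304 0.3477] 0.0315 ext [0.0219 0.0077] 307
[480. 144.] uv mid [0.6333 0.2565] mean [0.6329 0.2565] 0.0249 ext [0.0505 0.0139] 993
[324. 206.] uv mid [0.5106 0.2056] mean [0.5107 0.2063] 0.0309 ext [0.0371 0.0369] 1606
[217. 218.] uv mid [0.422  0.1947] mean [0.4227 0.1957] 0.0308 ext [0.0379 0.0373] 1610
[522. 318.] uv mid [0.694  0.0997] mean [0.6941 0.1002] 0.0309 ext [0.0032 0.008 ] 109
[446. 371.] uv mid [0.6309 0.0374] mean [0.6319 0.0377] 0.0318 ext [0.0405 0.0056] 605
[457. 390.] uv mid [0.6405 0.014 ] mean [0.6478 0.0102] 0.029 ext [0.0373 0.0379] 493
```

>>> step_arm([
  [0.5, 0.12, -0.06, 0, 0, 0],
  [0.6, 0, 0, 0, 0, 0],
  [0.6, 0, 0, 0, 0, 0],
  [0.5, 0, 0, 0, 0, 0],
  [0.1, 0, 0, 0, 0, 0],
  [0, 0, 0, 0, 0, 0],
  [0, 0, 0, 0, 0, 0],
])

```text
t: 12.95
eef_pos: [0.523, 0.1786, 0.0177]
tool_rot: [0.487, 0.513, 0.487, -0.512]
contact_force: [-0.0, -0.4, 0.0]
gripper_width: 0.703
```

Run:
```python
from h import *
go(.5106,.2055,.015)
```

```text
tcp uv [0.5126 0.2066] 0.0177 yaw -2.91 shift [ 0.067 -0.049  0.027] w 0.703
```

>>> step_arm([
  [0.06, -0.04, 0.02, 0, 0, 0],
  [0, 0, 0, 0, 0, 0],
])

```text
t: 13.2
eef_pos: [0.5207, 0.1773, 0.0147]
tool_rot: [0.487, 0.513, 0.487, -0.513]
contact_force: [-0.6, -0.3, 0.9]
gripper_width: 0.704
```

>>> step_arm([
  [0, 0, 0, 0, 0, 0],
  [0, 0, 0, 0, 0, 0],
  [0, 0, 0, 0, 0, 0],
  [0, 0, 0, 0, 0, 0],
], fingers=1)

```text
t: 13.7
eef_pos: [0.5209, 0.1775, 0.0148]
tool_rot: [0.487, 0.513, 0.487, -0.512]
contact_force: [-2.5, 0.2, 5.4]
gripper_width: 0.429
```

>>> step_arm([
  [-0.8, 0, 0, 0, 0, 0],
  [-0.9, 0, 0, 0, 0, 0],
  [-0.8, 0, 0.2, 0, 0, 0],
  [0, 0.5, 0.9, 0, 0, 0],
  [0, 0.5, 0.9, 0, 0, 0],
  [0, 0.5, 0.9, 0, 0, 0],
  [0, 0.5, 0.9, 0, 0, 0],
  [0, 0.5, 0.9, 0, 0, 0],
])

```text
t: 14.7
eef_pos: [0.6114, -0.0166, 0.1142]
tool_rot: [-0.487, -0.512, -0.487, 0.513]
contact_force: [-0.2, 0.9, -0.3]
gripper_width: 0.428
```

>>> step_arm([
  [0, 0.4, 0.9, 0, 0, 0],
  [0, 0.15, 0.5, 0, 0, 0],
  [0, 0, 0, 0, 0, 0],
  [0, 0, 0, 0, 0, 0],
])

```text
t: 15.2
eef_pos: [0.6296, -0.07, 0.1145]
tool_rot: [0.487, 0.512, 0.488, -0.512]
contact_force: [0.5, 0.1, -1.0]
gripper_width: 0.429
```

```bash
cat >> h.py <<'E'
def walls(name):
    p,d,cp=shot("wrist",name);P=cloud("wrist",d,cp);U=P[...,:2]@XR;V=P[...,:2]@YR
    m=(abs(P[...,2]-.040)<.004)&(U>.595)&(U<.67)
    near=m&(U<.6105);far=m&(U>.6545)
    print("u edges",np.percentile(U[m],[.5,99.5]).round(4))
    mid=m&(U>.613)&(U<.652);h,e=np.histogram(V[mid],np.arange(-.26,.3,.002))
    print("dividers",[(round(float(a+.001),3),int(b)) for a,b in zip(e,h) if b>15])
E
python3 - <<'E'
from h import *
go(.6325,-.0405,.042)
walls("w7")
E
```

```text
tcp uv [ 0.6325 -0.0358] 0.1145 yaw -2.77 shift [1.812 0.    0.12 ] w 0.429
u edges [0.606  0.6599]
dividers [(-0.163, 131), (-0.161, 20), (-0.117, 26), (-0.115, 24), (-0.017, 53), (-0.015, 127), (-0.013, 146), (0.033, 74), (0.035, 138), (0.037, 105)]
```

View pics/w7.png

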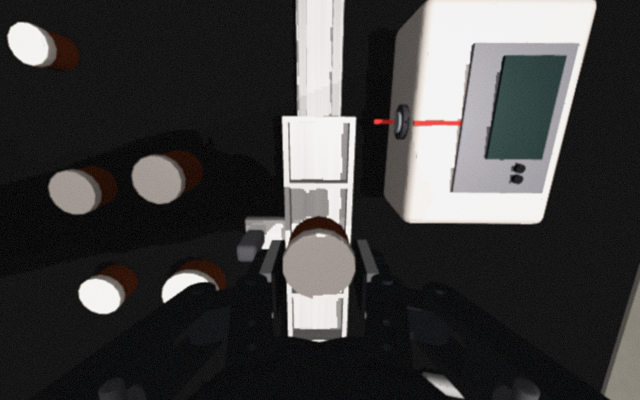

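>>> step_arm([
  [0.5, 0.01, 0.09, 0, 0, 0],
  [0.5, 0, 0, 0, 0, 0],
  [0.45, 0, 0, 0, 0, 0],
  [0.1, 0, 0, 0, 0, 0],
  [0, 0, 0, 0, 0, 0],
  [0, 0, 0, 0, 0, 0],
])

```text
t: 16.0
eef_pos: [0.631, -0.0759, 0.0531]
tool_rot: [0.487, 0.513, 0.487, -0.512]
contact_force: [-0.7, 0.6, -0.9]
gripper_width: 0.428
```

Run:
```python
from h import *
go(.633,-.0395,.0413)
walls("w8")
```

```text
tcp uv [ 0.6342 -0.0416] 0.0531 yaw -2.91 shift [ 0.296 -0.03  -0.054] w 0.428
u edges [0.6062 0.66  ]
dividers [(-0.113, 210), (-0.111, 16), (-0.027, 16), (-0.025, 43), (-0.017, 90), (-0.015, 215), (-0.013, 295), (0.033, 118), (0.035, 302), (0.037, 195)]
```

View pics/w8.png

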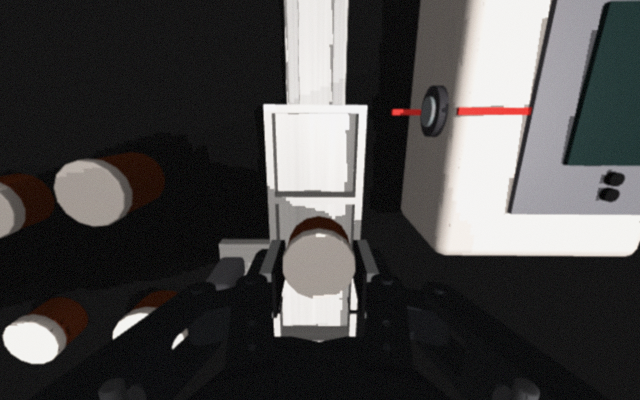

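>>> step_arm([
  [0.1, -0.03, -0.05, 0, 0, 0],
  [0.1, 0, 0, 0, 0, 0],
  [0.08, 0, 0, 0, 0, 0],
  [0, 0, 0, 0, 0, 0],
  [0, 0, 0, 0, 0, 0],
])

```text
t: 16.68
eef_pos: [0.6293, -0.074, 0.0412]
tool_rot: [-0.487, -0.513, -0.487, 0.513]
contact_force: [1.1, 0.4, -1.3]
gripper_width: 0.427
```

Seated with no contact force; release and rise.

>>> step_arm([
  [0, 0, 0, 0, 0, 0],
  [0, 0, 0, 0, 0, 0],
  [0, 0, 0, 0, 0, 0],
  [0, 0, 0, 0, 0, 0],
  [-0.5, 0, 0, 0, 0, 0],
  [-0.8, 0, 0, 0, 0, 0],
  [-0.8, 0, 0, 0, 0, 0],
  [0, 0, 0, 0, 0, 0],
], fingers=-0.4)

```text
t: 17.68
eef_pos: [0.6318, -0.0737, 0.1298]
tool_rot: [0.489, 0.514, 0.485, -0.511]
contact_force: [0.1, 1.0, -0.2]
gripper_width: 0.7
```

Run:
```python
from h import *
go(.422,.195,.12)
lids("w9",.05,.062)
top("t9")
```

```text
tcp uv [ 0.6348 -0.0394] 0.1298 yaw -2.91 shift [ 0.206 -5.303 -5.878] w 0.7
[396. 106.] uv mid [0.6928 0.0341] mean [0.6921 0.0392] 0.0565 ext [0.0116 0.1357] 960
[315. 210.] uv mid [ 0.6332 -0.0398] mean [ 0.6333 -0.0388] 0.057 ext [0.0369 0.0371] 1646
[248. 237.] uv mid [ 0.5782 -0.064 ] mean [ 0.5787 -0.0616] 0.0585 ext [0.0162 0.0138] 309
top [379. 182.] xyz [ 0.5665 -0.0932  0.0384] uv [ 0.5707 -0.0625] 20
top [393. 200.] xyz [ 0.5051 -0.148   0.0302] uv [ 0.5123 -0.1205] 155
top [362. 198.] xyz [ 0.5077 -0.0349  0.0463] uv [ 0.5088 -0.0074] 92
top [256. 214.] xyz [0.4451 0.3378 0.0349] uv [0.4261 0.3614] 52
top [302. 220.] xyz [0.4304 0.1732 0.0312] uv [0.4204 0.1962] 88
top [333. 221.] xyz [0.4285 0.0637 0.0306] uv [0.4244 0.0868] 49
top [364. 222.] xyz [ 0.4271 -0.0458  0.0308] uv [ 0.429  -0.0227] 90
top [392. 223.] xyz [ 0.4226 -0.1449  0.0304] uv [ 0.4298 -0.1219] 93
```

View pics/w9.png

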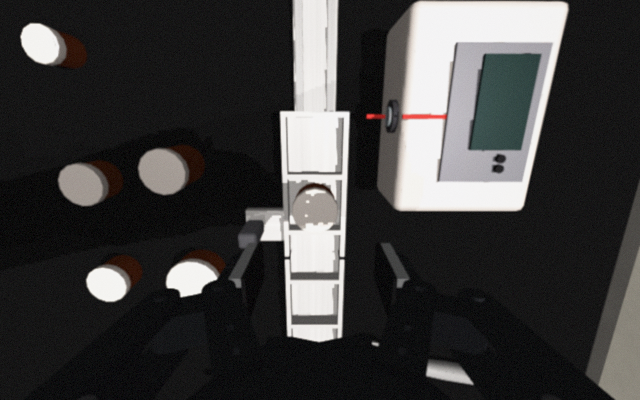

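>>> step_arm([
  [0, -0.6, -0.7, 0, 0, 0],
  [0, -0.68, -0.74, 0, 0, 0],
  [0, -0.68, -0.74, 0, 0, 0],
  [0, -0.68, -0.74, 0, 0, 0],
  [0, -0.68, -0.74, 0, 0, 0],
  [0, -0.68, -0.74, 0, 0, 0],
  [0, -0.68, -0.74, 0, 0, 0],
  [0, -0.64, -0.74, 0, 0, 0],
])

```text
t: 18.77
eef_pos: [0.4271, 0.1723, 0.1247]
tool_rot: [-0.487, -0.512, -0.487, 0.513]
contact_force: [0.1, 0.2, -0.2]
gripper_width: 0.699
```

>>> step_arm([
  [0.5, 0, 0, 0, 0, 0],
  [0, 0, 0, 0, 0, 0],
])

```text
t: 19.02
eef_pos: [0.4271, 0.1712, 0.104]
tool_rot: [-0.487, -0.511, -0.488, 0.514]
contact_force: [0.1, -0.5, -0.8]
gripper_width: 0.705
```

Run:
```python
from h import *
go(.422,.195,.015)
lids("w10",.022,.04)
```

```text
tcp uv [0.4172 0.1941] 0.104 yaw -2.84 shift [ 2.224  0.129 -0.027] w 0.705
[602. 131.] uv mid [0.633  0.2566] mean [0.632  0.2566] 0.0246 ext [0.0504 0.0136] 1080
[323. 209.] uv mid [0.4216 0.1947] mean [0.4213 0.1956] 0.0309 ext [0.0374 0.0376] 1649
[614. 347.] uv mid [0.6854 0.0583] mean [0.6926 0.0618] 0.0314 ext [0.0247 0.0893] 1867
[326. 320.] uv mid [0.4251 0.0856] mean [0.4252 0.0877] 0.0302 ext [0.0272 0.0279] 702
```

>>> step_arm([
  [0.5, 0.12, -0.02, 0, 0, 0],
  [0.6, 0, 0, 0, 0, 0],
  [0.6, 0, 0, 0, 0, 0],
  [0.5, 0, 0, 0, 0, 0],
  [0, 0, 0, 0, 0, 0],
  [0, 0, 0, 0, 0, 0],
])

```text
t: 19.82
eef_pos: [0.4342, 0.1723, 0.018]
tool_rot: [0.487, 0.513, 0.487, -0.512]
contact_force: [0.4, 0.4, 0.1]
gripper_width: 0.703
```

Run:
```python
from h import *
go(.4216,.195,.015)
```

```text
tcp uv [0.4243 0.1956] 0.018 yaw -2.95 shift [ 0.076 -0.066  0.014] w 0.703
```

>>> step_arm([
  [0.07, -0.06, 0.01, 0, 0, 0],
  [0, 0, 0, 0, 0, 0],
  [0, 0, 0, 0, 0, 0],
])

```text
t: 20.2
eef_pos: [0.4313, 0.1721, 0.0148]
tool_rot: [0.487, 0.513, 0.487, -0.512]
contact_force: [0.7, -0.6, -0.6]
gripper_width: 0.7
```

>>> step_arm([
  [0, 0, 0, 0, 0, 0],
  [0, 0, 0, 0, 0, 0],
  [0, 0, 0, 0, 0, 0],
  [0, 0, 0, 0, 0, 0],
], fingers=1)

```text
t: 20.7
eef_pos: [0.4312, 0.1721, 0.0148]
tool_rot: [0.487, 0.513, 0.487, -0.512]
contact_force: [-0.4, -0.8, 6.1]
gripper_width: 0.431
```

>>> step_arm([
  [-0.8, 0, 0, 0, 0, 0],
  [-0.9, 0, 0, 0, 0, 0],
  [-0.8, 0, 0, 0, 0, 0],
  [0, 0, 0, 0, 0, 0],
])

```text
t: 21.2
eef_pos: [0.4327, 0.1727, 0.1164]
tool_rot: [0.488, 0.514, 0.486, -0.511]
contact_force: [0.5, -0.3, -0.6]
gripper_width: 0.428
```

Run:
```python
from h import *
go(.633,-.0895,.115)
```

```text
tcp uv [0.4227 0.1959] 0.1164 yaw -2.93 shift [0.047 5.236 7.15 ] w 0.428
```

>>> step_arm([
  [0, 0.66, 0.9, 0, 0, 0],
  [0, 0.66, 0.9, 0, 0, 0],
  [0, 0.66, 0.9, 0, 0, 0],
  [0, 0.66, 0.9, 0, 0, 0],
  [0, 0.65, 0.9, 0, 0, 0],
  [0, 0.65, 0.9, 0, 0, 0],
  [0, 0.65, 0.9, 0, 0, 0],
  [0, 0.65, 0.85, 0, 0, 0],
])

```text
t: 22.2
eef_pos: [0.6257, -0.1257, 0.1126]
tool_rot: [-0.487, -0.512, -0.488, 0.513]
contact_force: [0.4, 0.0, 0.2]
gripper_width: 0.428
```

>>> step_arm([
  [0.6, 0, 0, 0, 0, 0],
  [0.6, 0, 0, 0, 0, 0],
  [0.3, 0, 0, 0, 0, 0],
  [0, 0, 0, 0, 0, 0],
  [0, 0, 0, 0, 0, 0],
])

```text
t: 22.82
eef_pos: [0.6265, -0.124, 0.0551]
tool_rot: [0.488, 0.513, 0.487, -0.512]
contact_force: [-0.1, 0.1, -0.5]
gripper_width: 0.428
```

Run:
```python
from h import *
go(.633,-.0895,.0413)
walls("w11")
```

```text
tcp uv [ 0.6323 -0.09  ] 0.0551 yaw -2.89 shift [ 0.346  0.018 -0.012] w 0.428
u edges [0.6061 0.6599]
dividers [(-0.163, 206), (-0.161, 25), (-0.067, 80), (-0.065, 227), (-0.063, 222), (-0.017, 146), (-0.015, 292), (-0.013, 147), (0.033, 428), (0.035, 401), (0.037, 74)]
```

View pics/w11.png

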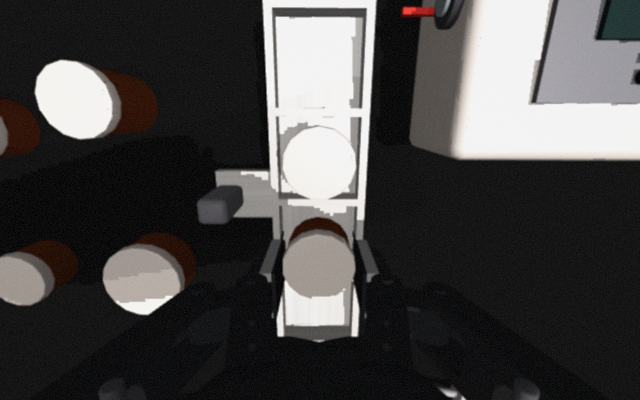

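Aligned. Descend, then release.

>>> step_arm([
  [0.15, 0.01, -0.01, 0, 0, 0],
  [0.1, 0, 0, 0, 0, 0],
  [0.09, 0, 0, 0, 0, 0],
  [0, 0, 0, 0, 0, 0],
  [0, 0, 0, 0, 0, 0],
])

```text
t: 23.5
eef_pos: [0.6264, -0.1238, 0.0409]
tool_rot: [-0.487, -0.513, -0.487, 0.513]
contact_force: [-1.3, 0.6, 1.5]
gripper_width: 0.428
```

>>> step_arm([
  [0, 0, 0, 0, 0, 0],
  [0, 0, 0, 0, 0, 0],
  [0, 0, 0, 0, 0, 0],
  [0, 0, 0, 0, 0, 0],
  [-0.5, 0, 0, 0, 0, 0],
  [-0.8, 0, 0, 0, 0, 0],
  [-0.8, 0, 0, 0, 0, 0],
  [0, 0, 0, 0, 0, 0],
], fingers=-0.4)

```text
t: 24.5
eef_pos: [0.6288, -0.1238, 0.1293]
tool_rot: [0.489, 0.514, 0.485, -0.511]
contact_force: [1.2, -0.6, -0.1]
gripper_width: 0.701
```

Run:
```python
from h import *
go(.429,-.0227,.13)
lids("w12",.05,.062)
top("t12")
```

```text
tcp uv [ 0.6346 -0.0896] 0.1293 yaw -2.91 shift [-0.053 -5.134 -1.69 ] w 0.701
[399.  63.] uv mid [0.6922 0.0118] mean [0.6915 0.0181] 0.0567 ext [0.0084 0.0933] 825
[315. 148.] uv mid [ 0.6333 -0.0399] mean [ 0.6333 -0.0396] 0.0571 ext [0.0368 0.037 ] 1934
[244. 180.] uv mid [ 0.578  -0.0644] mean [ 0.5792 -0.0636] 0.0595 ext [0.0163 0.014 ] 394
[315. 210.] uv mid [ 0.6333 -0.0902] mean [ 0.6331 -0.0893] 0.0569 ext [0.0374 0.0375] 1652
[203. 375.] uv mid [ 0.5224 -0.2635] mean [ 0.5222 -0.2638] 0.0509 ext [0.0162 0.0105] 112
top [378. 182.] xyz [ 0.5666 -0.0917  0.0407] uv [ 0.5708 -0.0609] 20
top [394. 200.] xyz [ 0.5057 -0.15    0.0305] uv [ 0.5131 -0.1225] 168
top [362. 199.] xyz [ 0.5075 -0.0348  0.0459] uv [ 0.5086 -0.0073] 93
top [256. 214.] xyz [0.4452 0.3378 0.0346] uv [0.4263 0.3614] 51
top [333. 221.] xyz [0.4285 0.0637 0.0304] uv [0.4244 0.0868] 49
top [364. 222.] xyz [ 0.4271 -0.0458  0.0307] uv [ 0.429  -0.0227] 90
top [392. 223.] xyz [ 0.4225 -0.1451  0.0296] uv [ 0.4298 -0.122 ] 93
```

>>> step_arm([
  [0, -0.8, -0.3, 0, 0, 0],
  [0, -0.9, -0.3, 0, 0, 0],
  [0, -0.9, -0.3, 0, 0, 0],
  [0, -0.9, -0.3, 0, 0, 0],
  [0, -0.9, -0.3, 0, 0, 0],
  [0.5, -0.7, -0.15, 0, 0, 0],
  [0, 0, 0, 0, 0, 0],
])

```text
t: 25.48
eef_pos: [0.4222, -0.0474, 0.1034]
tool_rot: [-0.486, -0.511, -0.489, 0.514]
contact_force: [-0.6, -0.5, 0.3]
gripper_width: 0.699
```

Run:
```python
from h import *
go(.4298,-.0246,.015)
lids("w13",.022,.055)
print(bot.get_obs()["q"].round(2))
```

```text
tcp uv [ 0.4241 -0.0245] 0.1034 yaw -2.83 shift [2.208e+00 1.540e-01 1.000e-03] w 0.699
[320.  61.] uv mid [0.4254 0.0849] mean [0.4253 0.085 ] 0.031 ext [0.0268 0.028 ] 1388
[569. 230.] uv mid [ 0.6163 -0.0657] mean [ 0.6246 -0.0406] 0.0343 ext [0.0963 0.2078] 16546
[430. 196.] uv mid [ 0.5094 -0.0098] mean [ 0.5072 -0.0079] 0.0446 ext [0.0377 0.0373] 2373
[324. 210.] uv mid [ 0.4293 -0.0245] mean [ 0.4293 -0.0237] 0.0309 ext [0.0375 0.0372] 1652
[324. 312.] uv mid [ 0.4304 -0.1232] mean [ 0.4305 -0.1213] 0.0305 ext [0.0369 0.0372] 1272
[ 0.49  0.32 -0.6   2.21  0.28  0.69 -0.35]
```

View pics/w13.png

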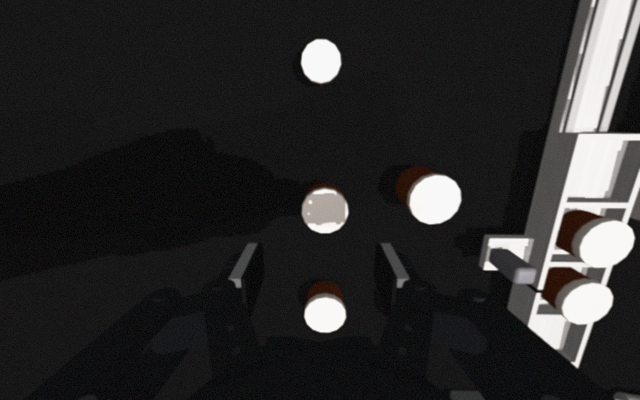

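>>> step_arm([
  [0.5, 0.12, 0, 0, 0, 0],
  [0.6, 0, 0, 0, 0, 0],
  [0.6, 0, 0, 0, 0, 0],
  [0.5, 0, 0, 0, 0, 0],
  [0, 0, 0, 0, 0, 0],
  [0, 0, 0, 0, 0, 0],
])

```text
t: 26.28
eef_pos: [0.4319, -0.0478, 0.0175]
tool_rot: [0.487, 0.513, 0.487, -0.512]
contact_force: [0.2, -0.2, 1.0]
gripper_width: 0.7
```

Run:
```python
from h import *
go(.4294,-.0243,.015)
```

```text
tcp uv [ 0.4338 -0.0244] 0.0175 yaw -2.92 shift [ 0.061 -0.11  -0.003] w 0.7
```

>>> step_arm([
  [0.06, -0.11, 0, 0, 0, 0],
  [0, 0, 0, 0, 0, 0],
  [0, 0, 0, 0, 0, 0],
])

```text
t: 26.65
eef_pos: [0.4265, -0.0477, 0.0148]
tool_rot: [0.487, 0.513, 0.487, -0.512]
contact_force: [-0.4, 0.5, 0.2]
gripper_width: 0.703
```

>>> step_arm([
  [0, 0, 0, 0, 0, 0],
  [0, 0, 0, 0, 0, 0],
  [0, 0, 0, 0, 0, 0],
  [0, 0, 0, 0, 0, 0],
], fingers=1)

```text
t: 27.15
eef_pos: [0.4265, -0.0476, 0.0148]
tool_rot: [-0.487, -0.513, -0.487, 0.513]
contact_force: [-2.2, -0.6, 6.0]
gripper_width: 0.43
```

>>> step_arm([
  [-0.8, 0, 0, 0, 0, 0],
  [-0.9, 0, 0, 0, 0, 0],
  [-0.9, 0, 0, 0, 0, 0],
  [0, 0, 0, 0, 0, 0],
])

```text
t: 27.65
eef_pos: [0.4282, -0.0478, 0.1206]
tool_rot: [0.489, 0.514, 0.486, -0.512]
contact_force: [0.7, 0.2, -0.6]
gripper_width: 0.43
```

Run:
```python
from h import *
go(.633,-.1395,.12)
```

```text
tcp uv [ 0.4301 -0.0245] 0.1206 yaw -2.94 shift [0.044 5.063 2.888] w 0.43
```

>>> step_arm([
  [0, 0.8, 0.48, 0, 0, 0],
  [0, 0.9, 0.5, 0, 0, 0],
  [0, 0.9, 0.5, 0, 0, 0],
  [0, 0.9, 0.5, 0, 0, 0],
  [0, 0.9, 0.5, 0, 0, 0],
  [0.3, 0.66, 0.41, 0, 0, 0],
  [0, 0, 0, 0, 0, 0],
])

```text
t: 28.52
eef_pos: [0.6225, -0.1748, 0.1035]
tool_rot: [-0.486, -0.512, -0.487, 0.514]
contact_force: [-0.2, 0.1, -0.4]
gripper_width: 0.428
```

>>> step_arm([
  [0.5, 0, 0, 0, 0, 0],
  [0.5, 0, 0, 0, 0, 0],
  [0.3, 0, 0, 0, 0, 0],
  [0, 0, 0, 0, 0, 0],
  [0, 0, 0, 0, 0, 0],
])

```text
t: 29.15
eef_pos: [0.6231, -0.1732, 0.055]
tool_rot: [0.487, 0.513, 0.487, -0.512]
contact_force: [0.2, -0.4, -1.0]
gripper_width: 0.432
```

Run:
```python
from h import *
go(.633,-.1395,.0413)
walls("w14")
```

```text
tcp uv [ 0.6315 -0.1393] 0.055 yaw -2.9 shift [0.342 0.037 0.006] w 0.432
u edges [0.606  0.6598]
dividers [(-0.213, 168), (-0.117, 81), (-0.115, 216), (-0.113, 209), (-0.067, 124), (-0.065, 283), (-0.063, 180), (-0.017, 348), (-0.015, 403), (-0.013, 203)]
```

View pics/w14.png

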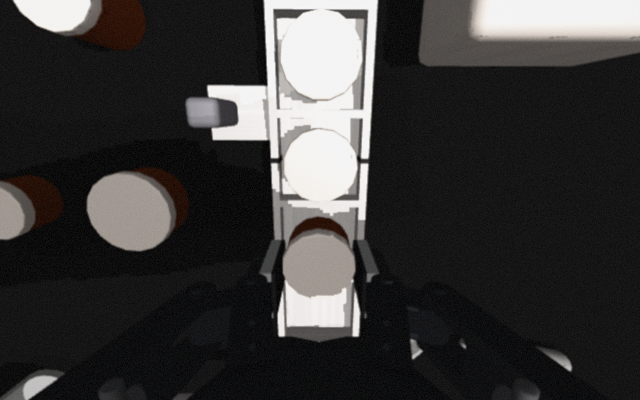

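>>> step_arm([
  [0.15, 0.03, 0.01, 0, 0, 0],
  [0.1, 0, 0, 0, 0, 0],
  [0.09, 0, 0, 0, 0, 0],
  [0, 0, 0, 0, 0, 0],
  [0, 0, 0, 0, 0, 0],
])

```text
t: 29.82
eef_pos: [0.6238, -0.1738, 0.041]
tool_rot: [-0.487, -0.512, -0.487, 0.513]
contact_force: [-0.6, 0.3, 0.5]
gripper_width: 0.429
```

>>> step_arm([
  [0, 0, 0, 0, 0, 0],
  [0, 0, 0, 0, 0, 0],
  [0, 0, 0, 0, 0, 0],
  [0, 0, 0, 0, 0, 0],
  [-0.5, 0, 0, 0, 0, 0],
  [-0.8, 0, 0, 0, 0, 0],
  [-0.8, 0, 0, 0, 0, 0],
  [0, 0, 0, 0, 0, 0],
], fingers=-0.4)

```text
t: 30.82
eef_pos: [0.6263, -0.1739, 0.1294]
tool_rot: [0.489, 0.514, 0.485, -0.511]
contact_force: [0.3, -0.8, -0.1]
gripper_width: 0.697
```

Run:
```python
from h import *
go(.4304,-.123,.13)
lids("w15",.05,.062)
top("t15")
```

```text
tcp uv [ 0.6348 -0.1398] 0.1294 yaw -2.91 shift [-0.05  -5.108 -0.437] w 0.697
[403.  37.] uv mid [ 0.6963 -0.014 ] mean [ 0.6934 -0.0156] 0.0559 ext [0.0099 0.0444] 383
[315.  76.] uv mid [ 0.6331 -0.04  ] mean [ 0.6332 -0.0398] 0.0571 ext [0.0376 0.0376] 2440
[239. 113.] uv mid [ 0.5783 -0.0649] mean [ 0.5793 -0.0649] 0.0598 ext [0.016  0.0142] 460
[314. 148.] uv mid [ 0.6331 -0.0905] mean [ 0.6331 -0.0901] 0.0571 ext [0.0373 0.0377] 1932
[315. 210.] uv mid [ 0.6331 -0.1398] mean [ 0.6333 -0.139 ] 0.0569 ext [0.0368 0.0372] 1648
[269. 331.] uv mid [ 0.5897 -0.2624] mean [ 0.5905 -0.2611] 0.0524 ext [0.0272 0.0182] 317
[ 70. 349.] uv mid [ 0.4041 -0.2769] mean [ 0.4047 -0.2763] 0.0562 ext [0.017  0.0076] 229
top [394. 200.] xyz [ 0.5058 -0.1498  0.0305] uv [ 0.5131 -0.1223] 169
top [362. 199.] xyz [ 0.5076 -0.0347  0.0464] uv [ 0.5087 -0.0072] 93
top [256. 214.] xyz [0.445  0.338  0.0342] uv [0.4261 0.3615] 52
top [333. 221.] xyz [0.4286 0.0637 0.0301] uv [0.4245 0.0868] 48
top [392. 223.] xyz [ 0.4226 -0.1448  0.0305] uv [ 0.4299 -0.1217] 92
```

>>> step_arm([
  [0, -0.8, -0.08, 0, 0, 0],
  [0, -0.9, -0.08, 0, 0, 0],
  [0, -0.9, -0.08, 0, 0, 0],
  [0, -0.9, -0.08, 0, 0, 0],
  [0, -0.9, -0.08, 0, 0, 0],
  [0.5, -0.65, -0.04, 0, 0, 0],
  [0, 0, 0, 0, 0, 0],
])

```text
t: 31.8
eef_pos: [0.4195, -0.1458, 0.1034]
tool_rot: [-0.486, -0.511, -0.488, 0.514]
contact_force: [0.2, 0.1, 0.4]
gripper_width: 0.701
```

Run:
```python
from h import *
go(.4304,-.123,.015)
lids("w16",.022,.055)
```

```text
tcp uv [ 0.4268 -0.1229] 0.1034 yaw -2.93 shift [2.21  0.103 0.003] w 0.701
[575. 166.] uv mid [ 0.6158 -0.1136] mean [ 0.6193 -0.0922] 0.0344 ext [0.0908 0.2784] 23294
[444.  52.] uv mid [ 0.5095 -0.0099] mean [ 0.5075 -0.0107] 0.0452 ext [0.0381 0.0372] 3547
[424. 212.] uv mid [ 0.5134 -0.1249] mean [ 0.5126 -0.1235] 0.0308 ext [0.0508 0.0512] 3148
[322. 211.] uv mid [ 0.4303 -0.1238] mean [ 0.4305 -0.123 ] 0.0309 ext [0.0375 0.0371] 1649
[491. 347.] uv mid [ 0.5872 -0.2528] mean [ 0.5873 -0.2536] 0.033 ext [0.0059 0.0067] 46
[445. 368.] uv mid [ 0.5411 -0.2642] mean [ 0.5393 -0.262 ] 0.0485 ext [0.0364 0.0151] 667
```

>>> step_arm([
  [0.5, 0.05, 0.01, 0, 0, 0],
  [0.6, 0, 0, 0, 0, 0],
  [0.6, 0, 0, 0, 0, 0],
  [0.5, 0, 0, 0, 0, 0],
  [0, 0, 0, 0, 0, 0],
  [0, 0, 0, 0, 0, 0],
])

```text
t: 32.6
eef_pos: [0.4263, -0.1465, 0.0176]
tool_rot: [0.488, 0.513, 0.487, -0.512]
contact_force: [0.7, 0.5, -0.5]
gripper_width: 0.697
```

Run:
```python
from h import *
go(.4303,-.1233,.015)
```

```text
tcp uv [ 0.4336 -0.1232] 0.0176 yaw -2.9 shift [ 0.064 -0.083  0.002] w 0.697
```

>>> step_arm([
  [0.06, -0.08, 0, 0, 0, 0],
  [0, 0, 0, 0, 0, 0],
  [0, 0, 0, 0, 0, 0],
])

```text
t: 32.98
eef_pos: [0.4219, -0.1464, 0.0148]
tool_rot: [0.487, 0.513, 0.487, -0.512]
contact_force: [0.1, -0.8, -0.2]
gripper_width: 0.701
```

>>> step_arm([
  [0, 0, 0, 0, 0, 0],
  [0, 0, 0, 0, 0, 0],
  [0, 0, 0, 0, 0, 0],
  [0, 0, 0, 0, 0, 0],
], fingers=1)

```text
t: 33.48
eef_pos: [0.4219, -0.1464, 0.0148]
tool_rot: [-0.487, -0.513, -0.487, 0.513]
contact_force: [-1.1, -0.2, 4.6]
gripper_width: 0.433
```

>>> step_arm([
  [-0.8, 0, 0, 0, 0, 0],
  [-0.9, 0, 0, 0, 0, 0],
  [-0.9, 0, 0, 0, 0, 0],
  [0, 0, 0, 0, 0, 0],
])

```text
t: 33.98
eef_pos: [0.4235, -0.1468, 0.1207]
tool_rot: [0.489, 0.513, 0.485, -0.512]
contact_force: [0.9, 0.1, -1.1]
gripper_width: 0.432
```

Run:
```python
from h import *
go(.633,-.1895,.12)
```

```text
tcp uv [ 0.4308 -0.1237] 0.1207 yaw -2.94 shift [0.045 5.05  1.659] w 0.432
```

>>> step_arm([
  [0, 0.8, 0.28, 0, 0, 0],
  [0, 0.9, 0.28, 0, 0, 0],
  [0, 0.9, 0.28, 0, 0, 0],
  [0, 0.9, 0.28, 0, 0, 0],
  [0, 0.9, 0.28, 0, 0, 0],
  [0.3, 0.68, 0.26, 0, 0, 0],
  [0, 0, 0, 0, 0, 0],
])

```text
t: 34.85
eef_pos: [0.6214, -0.2233, 0.1036]
tool_rot: [-0.486, -0.512, -0.488, 0.513]
contact_force: [-0.1, -0.1, -0.7]
gripper_width: 0.43
```

>>> step_arm([
  [0.5, 0, 0, 0, 0, 0],
  [0.5, 0, 0, 0, 0, 0],
  [0.3, 0, 0, 0, 0, 0],
  [0, 0, 0, 0, 0, 0],
  [0, 0, 0, 0, 0, 0],
])

```text
t: 35.48
eef_pos: [0.6217, -0.2229, 0.055]
tool_rot: [0.487, 0.513, 0.487, -0.512]
contact_force: [-0.5, 0.2, 0.4]
gripper_width: 0.428
```

Run:
```python
from h import *
go(.633,-.1895,.0413)
walls("w17")
```

```text
tcp uv [ 0.6328 -0.189 ] 0.055 yaw -2.9 shift [0.342 0.003 0.014] w 0.428
u edges [0.6058 0.6597]
dividers [(-0.173, 17), (-0.167, 95), (-0.165, 226), (-0.163, 216), (-0.117, 145), (-0.115, 291), (-0.113, 147), (-0.067, 390), (-0.065, 399), (-0.063, 264)]
```

View pics/w17.png

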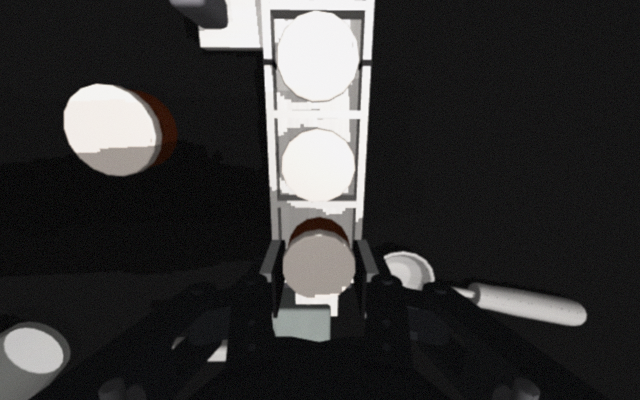

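>>> step_arm([
  [0.15, 0.01, 0.01, 0, 0, 0],
  [0.1, 0, 0, 0, 0, 0],
  [0.09, 0, 0, 0, 0, 0],
  [0, 0, 0, 0, 0, 0],
  [0, 0, 0, 0, 0, 0],
])

```text
t: 36.15
eef_pos: [0.6217, -0.2233, 0.041]
tool_rot: [-0.487, -0.513, -0.487, 0.513]
contact_force: [-0.9, 0.4, 2.0]
gripper_width: 0.43
```

>>> step_arm([
  [0, 0, 0, 0, 0, 0],
  [0, 0, 0, 0, 0, 0],
  [0, 0, 0, 0, 0, 0],
  [0, 0, 0, 0, 0, 0],
  [-0.5, 0, 0, 0, 0, 0],
  [-0.8, 0, 0, 0, 0, 0],
  [-0.8, 0, 0, 0, 0, 0],
  [0, 0, 0, 0, 0, 0],
], fingers=-0.4)

```text
t: 37.15
eef_pos: [0.6242, -0.2236, 0.1295]
tool_rot: [0.489, 0.514, 0.485, -0.511]
contact_force: [0.4, 0.1, -0.4]
gripper_width: 0.704
```

Run:
```python
from h import *
go(.57,-.26,.13)
p,d,cp=shot("wrist","w18");P=cloud("wrist",d,cp)
for z0,z1 in ((.05,.062),(.044,.0525)):
  for b in blobs(P,z0,z1,(.45,.7,-.35,.1),30):
    print(z0,b[0].round(0),"uv",rt(b[1]),b[1][2].round(4),"min",rt(b[2]),"max",rt(b[3]),b[4])
top("t18")
```

```text
tcp uv [ 0.6354 -0.1896] 0.1295 yaw -2.91 shift [-0.02  -1.64   1.756] w 0.704
0.05 [314.  12.] uv [ 0.6333 -0.0505] 0.0567 min [ 0.6159 -0.0599] max [ 0.6515 -0.0417] 1220
0.05 [233.  36.] uv [ 0.5794 -0.0656] 0.0593 min [ 0.5701 -0.0723] max [ 0.5862 -0.0574] 611
0.05 [314.  77.] uv [ 0.6332 -0.0902] 0.0571 min [ 0.6157 -0.1103] max [ 0.6508 -0.0704] 2429
0.05 [314. 148.] uv [ 0.6333 -0.1398] 0.0571 min [ 0.616  -0.1598] max [ 0.6507 -0.1204] 1931
0.05 [315. 210.] uv [ 0.634 -0.189] 0.0569 min [ 0.6164 -0.2094] max [ 0.6513 -0.1701] 1645
0.05 [270. 288.] uv [ 0.5938 -0.2638] 0.0529 min [ 0.5841 -0.2755] max [ 0.6028 -0.2528] 365
0.05 [192. 287.] uv [ 0.5241 -0.264 ] 0.051 min [ 0.5142 -0.2703] max [ 0.5374 -0.2584] 204
0.044 [319.  27.] uv [ 0.6367 -0.0572] 0.0485 min [ 0.6293 -0.0591] max [ 0.644  -0.0542] 39
0.044 [242.  44.] uv [ 0.5825 -0.0682] 0.0486 min [ 0.572  -0.0722] max [ 0.5859 -0.0581] 106
0.044 [313. 188.] uv [ 0.6324 -0.1731] 0.0475 min [ 0.6229 -0.1762] max [ 0.6413 -0.1709] 30
0.044 [273. 278.] uv [ 0.5965 -0.2567] 0.0486 min [ 0.5883 -0.2653] max [ 0.6028 -0.2529] 117
0.044 [194. 285.] uv [ 0.5255 -0.2622] 0.0495 min [ 0.5135 -0.2703] max [ 0.5441 -0.2573] 347
top [378. 182.] xyz [ 0.5665 -0.0923  0.0376] uv [ 0.5707 -0.0615] 21
top [394. 200.] xyz [ 0.5058 -0.1501  0.0306] uv [ 0.5132 -0.1225] 169
top [362. 199.] xyz [ 0.5075 -0.0349  0.0458] uv [ 0.5087 -0.0074] 92
top [255. 214.] xyz [0.4451 0.3379 0.0348] uv [0.4262 0.3615] 50
top [333. 221.] xyz [0.4285 0.0637 0.0311] uv [0.4245 0.0868] 49
```

View pics/w18.png

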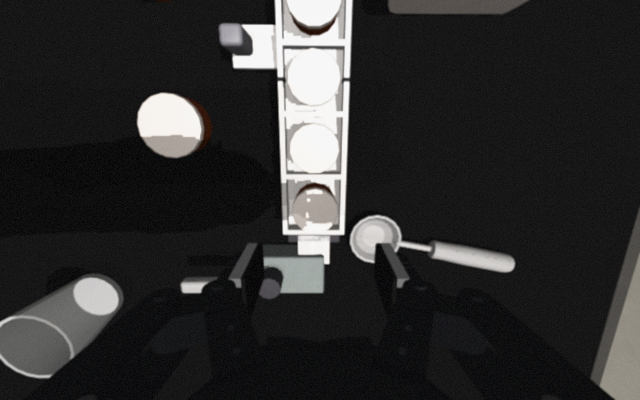

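View pics/t18.png

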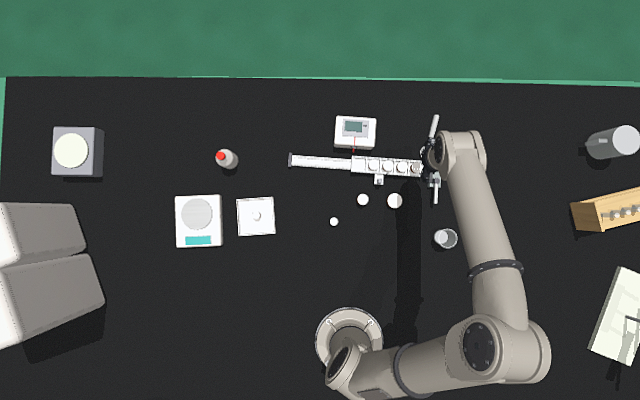

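>>> step_arm([
  [0, -0.6, 0.3, 0, 0, 0],
  [0, -0.7, 0.3, 0, 0, 0],
  [0, -0.7, 0.3, 0, 0, 0],
  [0, -0.62, 0.3, 0, 0, 0],
  [0.5, 0, 0, 0, 0, 0],
  [0.5, 0, 0, 0, 0, 0],
  [0, 0, 0, 0, 0, 0],
], fingers=1)

```text
t: 38.12
eef_pos: [0.5138, -0.2644, 0.0823]
tool_rot: [-0.486, -0.512, -0.489, 0.512]
contact_force: [0.9, 0.9, -0.1]
gripper_width: -0.005
```

Run:
```python
from h import *
go(.530,-.237,.03)
print(bot.get_obs()["q"].round(2))
shot("wrist","w19")
th=np.array([0,.2,.4,.6,.8,1.0,1.15]);pv=np.array([.592,-.264])
for t in th:
    n=np.array([np.sin(t),-np.cos(t)]);a=np.array([-np.cos(t),-np.sin(t)])
    print(t,(pv+.062*a-n*(.006+.0145*np.sin(t)+.011*np.cos(t))).round(4))
```

```text
tcp uv [ 0.5274 -0.2362] 0.0823 yaw -2.82 shift [1.307 0.07  0.024] w -0.005
[ 0.76  0.56 -0.52  1.88  0.37  0.8   0.  ]
0.0 [ 0.53  -0.247]
0.2 [ 0.5273 -0.257 ]
0.4 [ 0.5264 -0.2681]
0.6 [ 0.5277 -0.2798]
0.8 [ 0.5315 -0.2917]
1.0 [ 0.5382 -0.3031]
1.15 [ 0.545  -0.3109]
```

View pics/w19.png

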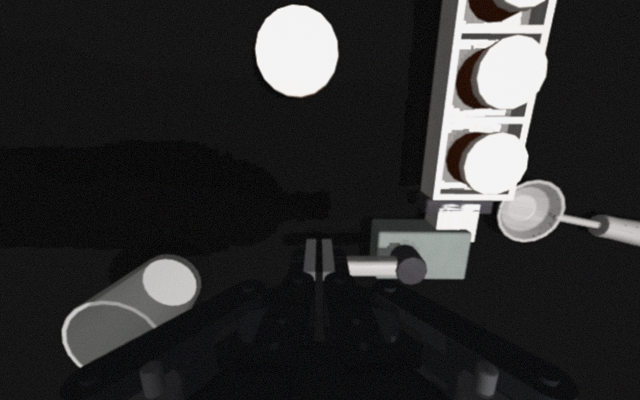

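>>> step_arm([
  [0.4, 0.06, 0, 0, 0, 0],
  [0.4, 0, 0, 0, 0, 0],
  [0.4, 0, 0, 0, 0, 0],
  [0.1, 0, 0, 0, 0, 0],
  [0, 0, 0, 0, 0, 0],
  [0, 0, 0, 0, 0, 0],
])

```text
t: 38.92
eef_pos: [0.5175, -0.2662, 0.0334]
tool_rot: [0.487, 0.513, 0.487, -0.512]
contact_force: [-0.4, 1.0, 0.7]
gripper_width: -0.005
```

Run:
```python
from h import *
go(.530,-.247,.03)
shot("wrist","w20")
```

```text
tcp uv [ 0.5311 -0.2379] 0.0334 yaw -2.91 shift [ 0.085 -0.028  0.229] w -0.005
```

View pics/w20.png

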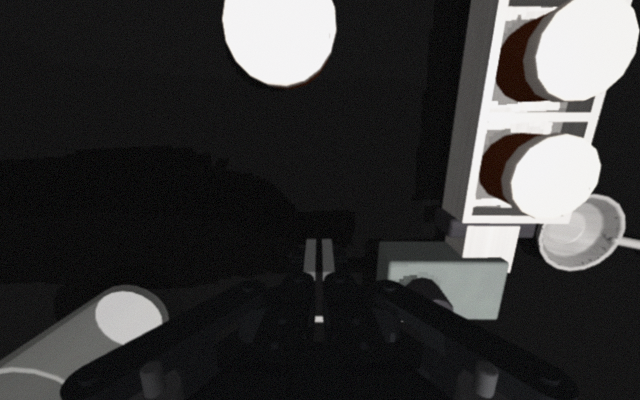

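>>> step_arm([
  [0.05, -0.03, 0.23, 0, 0, 0],
  [0, -0.07, 0.25, 0, 0, 0],
  [0, -0.02, 0.28, 0, 0, 0],
  [0, 0, 0, 0, 0, 0],
])

```text
t: 39.48
eef_pos: [0.51, -0.2981, 0.0308]
tool_rot: [-0.487, -0.513, -0.486, 0.513]
contact_force: [-0.2, 0.4, -0.6]
gripper_width: 0.004
```

>>> step_arm([
  [0, 0.03, 0.29, 0, 0, 0],
  [0, 0.1, 0.3, 0, 0, 0],
  [0, 0.17, 0.29, 0, 0, 0],
  [0, 0.1, 0.12, 0, 0, 0],
  [0, 0, 0, 0, 0, 0],
  [0, 0, 0, 0, 0, 0],
])

```text
t: 40.22
eef_pos: [0.5247, -0.3372, 0.031]
tool_rot: [-0.487, -0.512, -0.487, 0.513]
contact_force: [-0.3, 0.1, -0.3]
gripper_width: 0.007
```

Run:
```python
from h import *
go(.545,-.311,.03)
shot("wrist","w21")
p,d,cp=shot("side","s21");cv2.imwrite("pics/s21z.png",cv2.resize(p[80:240,250:470,::-1],None,fx=3.3,fy=3.3))
```

```text
tcp uv [ 0.5421 -0.3083] 0.031 yaw -2.91 shift [0.024 0.072 0.067] w 0.007
```

View pics/w21.png

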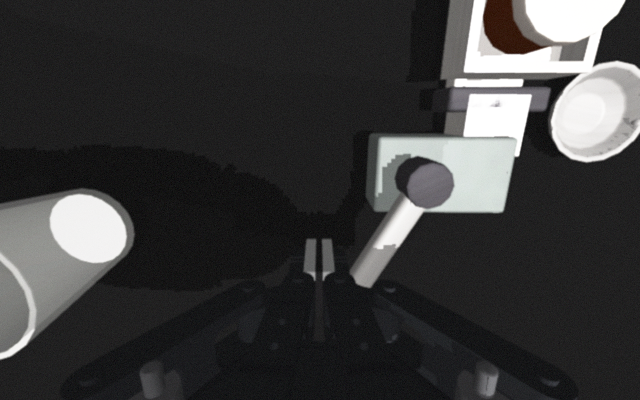

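View pics/s21z.png

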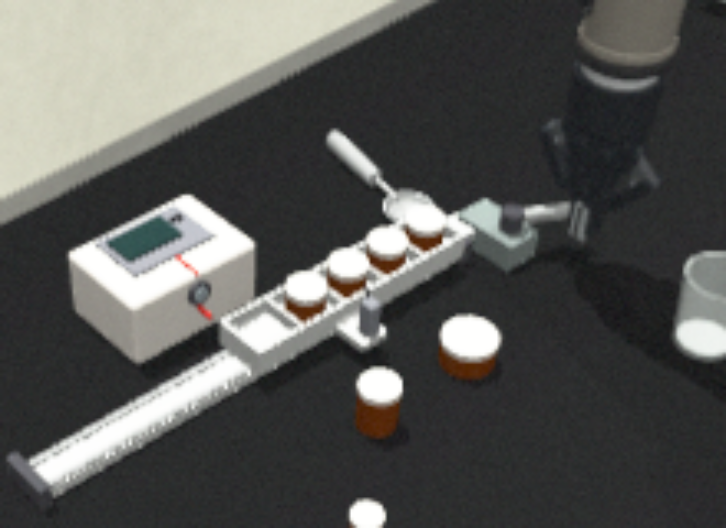

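>>> step_arm([
  [0, 0.12, 0.08, 0, 0, 0],
  [0, 0.12, 0.06, 0, 0, 0],
  [0, 0, 0, 0, 0, 0],
])

```text
t: 40.7
eef_pos: [0.5327, -0.3423, 0.0306]
tool_rot: [-0.486, -0.512, -0.488, 0.513]
contact_force: [-5.8, 4.5, 4.6]
gripper_width: -0.001
```

```bash
cat >> h.py <<'E'
def lever(name):
    p,d,cp=shot("wrist",name);P=cloud("wrist",d,cp);U=P[...,:2]@XR-.592;V=P[...,:2]@YR+.264
    r=np.hypot(U,V);m=(abs(P[...,2]-.050)<.004)&(r>.018)&(r<.085)&(U<0.03)
    n,l,s,c=cv2.connectedComponentsWithStats(m.astype(np.uint8))
    for i in range(1,n):
        if s[i,4]>40:
            k=l==i;a=np.arctan2(-V[k],-U[k]);print(c[i].round(0),s[i,4],"angle med",np.median(a).round(3),"r",r[k].min().round(3),r[k].max().round(3))
E
python3 - <<'E'
from h import *
go(.545,-.311,.03)
lever("w22")
E
```

```text
tcp uv [ 0.5504 -0.313 ] 0.0306 yaw -2.9 shift [ 0.015 -0.136 -0.05 ] w -0.001
[499.   9.] 245 angle med -1.98 r 0.066 0.072
[374. 244.] 2006 angle med 1.186 r 0.018 0.06
[318. 255.] 412 angle med 0.757 r 0.05 0.069
```

View pics/w22.png

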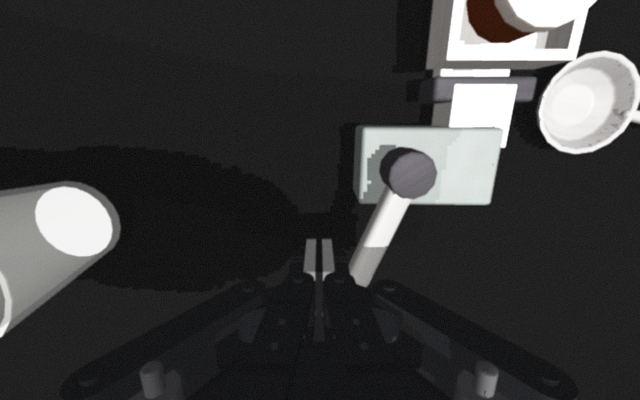

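>>> step_arm([
  [0, -0.3, 0.1, 0, 0, 0],
  [-0.8, 0, 0, 0, 0, 0],
  [-0.8, 0, 0, 0, 0, 0],
  [-0.8, 0, 0, 0, 0, 0],
  [0, 0, 0, -0.0278, 0, 0],
  [0, 0, 0, -0.0278, 0, 0],
  [0, 0, 0, -0.0278, 0, 0],
  [0, 0, 0, -0.0278, 0, 0],
])

```text
t: 41.75
eef_pos: [0.5215, -0.3475, 0.1271]
tool_rot: [0.634, 0.313, 0.634, -0.313]
contact_force: [0.8, 0.4, -0.5]
gripper_width: 0.004
```

>>> step_arm([
  [0, 0, 0, -0.0278, 0, 0],
  [0, 0, 0, -0.0278, 0, 0],
  [0, 0, 0, -0.0278, 0, 0],
  [0, 0, 0, -0.0278, 0, 0],
  [0, 0, 0, -0.0278, 0, 0],
  [0, 0, 0, 0, 0, 0],
], fingers=0.2)

```text
t: 42.5
eef_pos: [0.5214, -0.3474, 0.1267]
tool_rot: [0.707, 0.018, 0.707, -0.018]
contact_force: [0.2, 0.0, 0.3]
gripper_width: 0.402
```

Run:
```python
from h import *
go(.578,-.0645,.13)
print(bot.get_obs()["q"].round(2))
```

```text
tcp uv [ 0.5394 -0.3186] 0.1267 yaw 87.01 shift [-0.081  6.352  0.977] w 0.402
[ 1.1   0.67 -0.88  1.72  0.59  1.03  1.53]
```

>>> step_arm([
  [0, 0.7, 0.12, 0, 0, 0],
  [0, 0.8, 0.12, 0, 0, 0],
  [0, 0.8, 0.12, 0, 0, 0],
  [0, 0.8, 0.12, 0, 0, 0],
  [0, 0.8, 0.12, 0, 0, 0],
  [0, 0.8, 0.12, 0, 0, 0],
  [0, 0.8, 0.12, 0, 0, 0],
  [0, 0.8, 0.12, 0, 0, 0],
])

```text
t: 43.5
eef_pos: [0.5729, -0.0961, 0.1271]
tool_rot: [0.707, 0.019, 0.707, -0.019]
contact_force: [-0.7, 0.1, 0.4]
gripper_width: 0.4
```

>>> step_arm([
  [0, 0, 0, 0, 0, 0],
  [0, 0, 0, 0, 0, 0],
])

```text
t: 43.75
eef_pos: [0.5725, -0.0977, 0.1268]
tool_rot: [0.707, 0.018, 0.707, -0.019]
contact_force: [-0.3, -0.7, -0.4]
gripper_width: 0.401
```

Run:
```python
from h import *
go(.578,-.0645,.045)
lids("w23",.05,.064,(.5,.7,-.3,.1))
```

```text
tcp uv [ 0.577  -0.0666] 0.1268 yaw 87.01 shift [2.046 0.054 0.026] w 0.401
[321. 211.] uv mid [ 0.5776 -0.0644] mean [ 0.5764 -0.0645] 0.0597 ext [0.0159 0.014 ] 375
[ 82. 225.] uv mid [ 0.5923 -0.2607] mean [ 0.5916 -0.2609] 0.0526 ext [0.0217 0.0152] 437
[176. 271.] uv mid [ 0.6336 -0.1893] mean [ 0.6318 -0.1882] 0.0565 ext [0.0373 0.0377] 1491
[231. 269.] uv mid [ 0.6312 -0.1405] mean [ 0.6289 -0.1411] 0.0566 ext [0.0338 0.0362] 1168
[298. 272.] uv mid [ 0.6327 -0.0844] mean [ 0.6318 -0.0839] 0.0567 ext [0.0378 0.0247] 882
[340. 272.] uv mid [ 0.6335 -0.0485] mean [ 0.632  -0.0481] 0.0567 ext [0.0376 0.0203] 751
[357. 332.] uv mid [ 0.6964 -0.031 ] mean [ 0.6942 -0.0314] 0.0556 ext [0.0088 0.0107] 106
[452. 333.] uv mid [0.6929 0.0543] mean [0.693 0.054] 0.0586 ext [0.0025 0.0084] 68
```

View pics/w23.png

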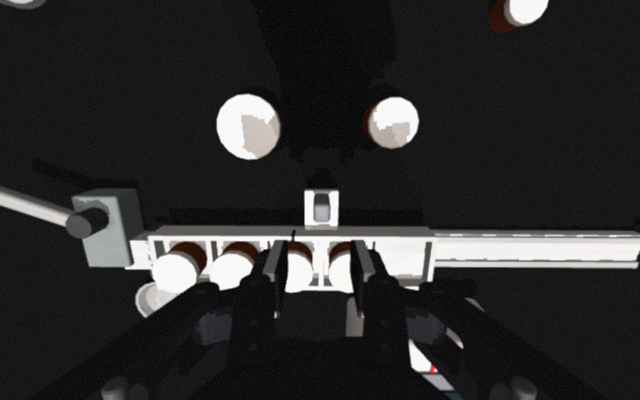

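>>> step_arm([
  [0.5, 0.05, 0.02, 0, 0, 0],
  [0.6, 0, 0, 0, 0, 0],
  [0.6, 0, 0, 0, 0, 0],
  [0.4, 0, 0, 0, 0, 0],
  [0, 0, 0, 0, 0, 0],
  [0, 0, 0, 0, 0, 0],
])

```text
t: 44.55
eef_pos: [0.574, -0.0944, 0.0433]
tool_rot: [0.707, 0.018, 0.707, -0.017]
contact_force: [0.7, 0.4, 0.1]
gripper_width: 0.4
```

Run:
```python
from h import *
go(.578,-.0645,.042)
```

```text
tcp uv [ 0.5783 -0.0632] 0.0433 yaw 87.17 shift [ 0.034 -0.032 -0.007] w 0.4
```

>>> step_arm([
  [0, -0.03, 0, 0, 0, 0],
  [0, 0, 0, 0, 0, 0],
  [0, 0, 0, 0, 0, 0],
  [0, 0, 0, 0, 0, 0],
  [0, 0, 0, 0, 0, 0],
  [0, 0, 0, 0, 0, 0],
], fingers=1)

```text
t: 45.3
eef_pos: [0.5741, -0.0956, 0.0439]
tool_rot: [0.707, 0.017, 0.706, -0.018]
contact_force: [-1.5, 0.8, 5.5]
gripper_width: 0.152
```

>>> step_arm([
  [0, 0.2, 0, 0, 0, 0],
  [0, 0.4, 0, 0, 0, 0],
  [0, 0.5, 0, 0, 0, 0],
  [0, 0.5, 0, 0, 0, 0],
  [0, 0.5, 0, 0, 0, 0],
  [0, 0.4, 0, 0, 0, 0],
  [0, 0.2, 0, 0, 0, 0],
  [0, 0, 0, 0, 0, 0],
])

```text
t: 46.3
eef_pos: [0.5802, 0.0131, 0.0439]
tool_rot: [0.708, 0.018, 0.706, -0.017]
contact_force: [3.6, 2.0, 6.1]
gripper_width: 0.155
```

Run:
```python
from h import *
go(.578,.0596,.042)
shot("wrist","w24");p,d,cp=shot("side","s24");cv2.imwrite("pics/s24z.png",cv2.resize(p[80:240,230:450,::-1],None,fx=3.3,fy=3.3))
p,d,cp=shot("top","t24");cv2.imwrite("pics/t24z.png",cv2.resize(p[100:220,280:460,::-1],None,fx=4,fy=4,interpolation=cv2.INTER_CUBIC))
```

```text
tcp uv [0.5786 0.0445] 0.0439 yaw 87.2 shift [ 0.047  0.379 -0.014] w 0.155
```

View pics/w24.png

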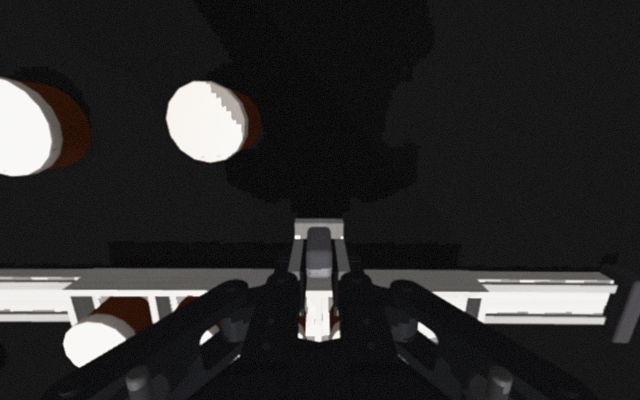

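View pics/s24z.png

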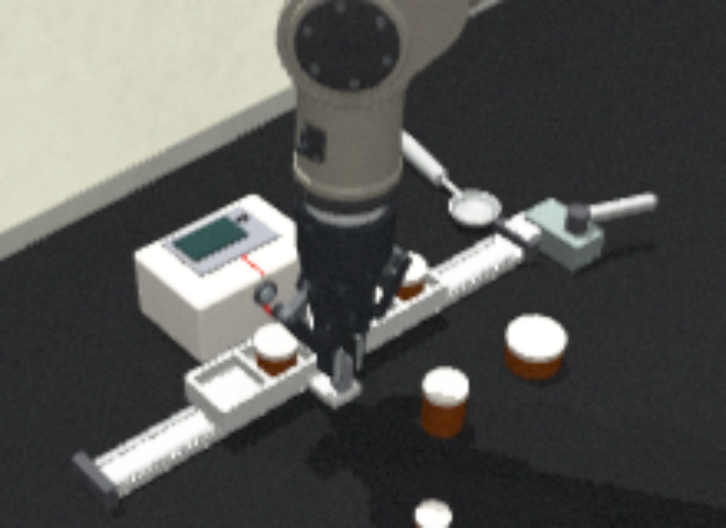

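View pics/t24z.png

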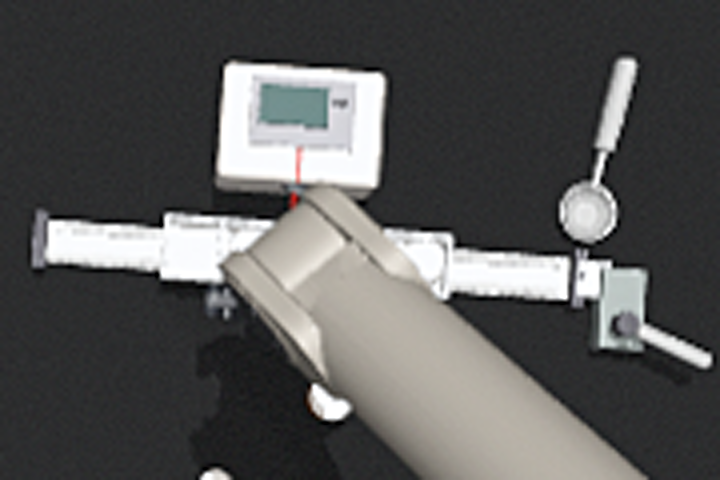

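Run:
```python
from h import *
# saved images lack poses except approximations: use recorded eef poses
rec={"w7":([0.6296,-.07,.1145],[0.487,.512,.488,-.512]),"w8":([.631,-.0759,.0531],[.487,.513,.487,-.512]),"w9":([.6318,-.0737,.1298],[.489,.514,.485,-.511]),"w12":([.6288,-.1238,.1293],[.489,.514,.485,-.511])}
for n,(p,q) in rec.items():
    im=cv2.imread(f"pics/{n}.png").astype(int);m=((im[...,2]>120)&(im[...,1]<70)&(im[...,0]<70)).astype(np.uint8)
    y,x=np.nonzero(m);
    q=np.array(q)/np.linalg.norm(q);o=dict(eef_pos=np.array(p),tool_rot=q)
    i=x<x.min()+4; px=(x.min(),y[i].mean());cp=campose("wrist",o)
    P=plane("wrist",[px],.032,cp)[0];print(n,px,rt(P))
```

```text
w7 (np.int64(374), np.float64(121.0909090909091)) [0.6745 0.0329]
w8 (np.int64(392), np.float64(112.22222222222223)) [0.6746 0.0326]
w9 (np.int64(366), np.float64(116.14285714285714)) [0.674  0.0327]
w12 (np.int64(370), np.float64(46.588235294117645)) [0.674  0.0332]
```

>>> step_arm([
  [0, 0.2, 0, 0, 0, 0],
  [0, 0.13, 0, 0, 0, 0],
  [0, 0, 0, 0, 0, 0],
  [0, 0, 0, 0, 0, 0],
])

```text
t: 46.95
eef_pos: [0.5809, 0.0251, 0.0439]
tool_rot: [0.708, 0.018, 0.706, -0.018]
contact_force: [2.5, 0.3, 6.2]
gripper_width: 0.153
```

>>> step_arm([
  [0, 0, 0, 0, 0, 0],
  [0, 0, 0, 0, 0, 0],
  [0, 0, 0, 0, 0, 0],
  [0, 0, 0, 0, 0, 0],
  [-0.5, 0, 0, 0, 0, 0],
  [-0.8, 0, 0, 0, 0, 0],
  [-0.8, 0, 0, 0, 0, 0],
  [0, 0, 0, 0, 0, 0],
], fingers=0.2)

```text
t: 47.95
eef_pos: [0.5814, 0.026, 0.1307]
tool_rot: [0.709, 0.018, 0.705, -0.017]
contact_force: [-0.4, -0.0, 0.2]
gripper_width: 0.401
```

Run:
```python
from h import *
go(.578,.0576,.13)
lids("w25",.05,.064,(.5,.7,-.3,.2))
```

```text
tcp uv [0.5792 0.0574] 0.1307 yaw 87.17 shift [ 0.017  0.006 -0.029] w 0.401
[317. 207.] uv mid [0.5777 0.0564] mean [0.5766 0.0563] 0.0597 ext [0.0156 0.0142] 352
[174. 266.] uv mid [ 0.634  -0.0684] mean [ 0.6324 -0.0672] 0.0565 ext [0.0376 0.0375] 1471
[230. 265.] uv mid [ 0.6332 -0.0187] mean [ 0.6311 -0.0188] 0.0566 ext [0.037  0.0372] 1345
[297. 266.] uv mid [0.6328 0.0388] mean [0.6319 0.0388] 0.0566 ext [0.0368 0.0211] 713
[338. 267.] uv mid [0.6338 0.0739] mean [0.632  0.0746] 0.0567 ext [0.0383 0.0233] 894
[316. 325.] uv mid [0.6909 0.0578] mean [0.6922 0.0557] 0.0574 ext [0.011  0.0821] 1057
```

View pics/w25.png

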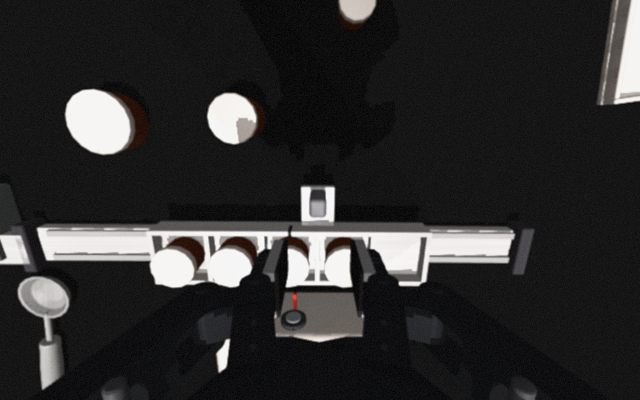

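>>> step_arm([
  [-0.7, -0.5, -0.7, 0, 0, 0],
  [-0.7, -0.5, -0.7, 0, 0, 0],
  [0, 0, 0, 0, 0, 0],
  [0, 0, 0, 0, 0, 0],
])

```text
t: 48.5
eef_pos: [0.5214, -0.0121, 0.1824]
tool_rot: [0.707, 0.018, 0.707, -0.018]
contact_force: [-0.6, -1.3, -0.3]
gripper_width: 0.399
```

Run:
```python
from h import *
p,d,cp=shot("wrist","w26")
import pickle;pickle.dump(cp,open("/tmp/w26cp","wb"))
im=p[...,::-1].astype(int);m=((im[...,2]>120)&(im[...,1]<70)&(im[...,0]<70))
y,x=np.nonzero(m);print(x.min(),x.max(),y.min(),y.max())
i=y<y.min()+3;px=(x[i].mean(),y.min());print("tip",px,rt(plane("wrist",[px],.032,cp)[0]))
P=cloud("wrist",d,cp);U=P[...,:2]@XR;V=P[...,:2]@YR
mid=(abs(P[...,2]-.04)<.004)&(U>.613)&(U<.652);h,e=np.histogram(V[mid],np.arange(-.15,.2,.002));print([(round(float(a+.001),3),int(b)) for a,b in zip(e,h) if b>8])
cv2.imwrite("pics/w26z.png",cv2.resize(p[150:320,200:470,::-1],None,fx=2.9,fy=2.9,interpolation=cv2.INTER_CUBIC))
```

```text
331 334 310 322
tip (np.float64(332.7142857142857), np.int64(310)) [0.6762 0.0342]
[(-0.095, 28), (-0.093, 37), (-0.091, 38), (-0.011, 9), (-0.005, 9), (-0.003, 9), (0.005, 60), (0.007, 55), (0.055, 22), (0.105, 29), (0.107, 24), (0.153, 9), (0.155, 49), (0.157, 22)]
```

View pics/w26z.png

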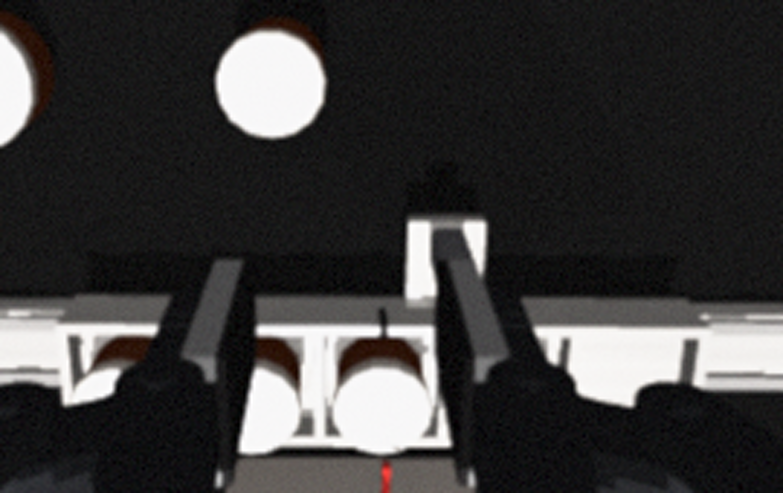

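Run:
```python
from h import *
import pickle
cp=pickle.load(open("/tmp/w26cp","rb"))
im=cv2.imread("pics/w26.png");print(im[255:270,326:338].sum(2)//3)
for y in (258,261,264): print(rt(plane("wrist",[(331.7,y)],.04,cp)[0]))
```

```text
[[ 88  87  83  88  85  78  77  83  87  86  86  86]
 [ 87  90  86  82  68  49  52  81  89  86  88  83]
 [ 85  87  84  81  55  21  36  69  83  87  82  90]
 [ 88  86  90  80  57  27  23  61  85  87  89  84]
 [ 83  85  88  83  57  29  17  55  76  85  86  87]
 [ 87  87  93  79  67  31  18  47  83  84  88  86]
 [119 121 110 108  92  43  22  59  97 106 107 108]
 [204 202 195 195 175  98  56 115 176 193 190 192]
 [248 247 248 249 243 149  84 170 242 247 248 247]
 [250 250 249 251 242 151  79 168 243 252 250 249]
 [236 237 237 232 194 106  59 130 215 236 237 235]
 [117 115 117 117  83  46  26  58 103 120 118 125]
 [ 21  27  20  24  25  22  17  25  18  25  24  31]
 [ 17  18  27  20  23  19  20  23  21  25  23  26]
 [ 26  18  27  26  24  24  25  22  22  22  19  21]]
[0.6014 0.0312]
[0.6052 0.0313]
[0.6089 0.0314]
```

Run:
```python
from h import *
go(.5777,.0566,.13)
```

```text
tcp uv [0.5214 0.0165] 0.1822 yaw 87.18 shift [1.306 0.994 1.413] w 0.4
```

>>> step_arm([
  [0.6, 0.5, 0.7, 0, 0, 0],
  [0.7, 0.5, 0.7, 0, 0, 0],
  [0, 0, 0, 0, 0, 0],
  [0.5, 0, 0, 0, 0, 0],
  [0.6, 0, 0, 0, 0, 0],
  [0.6, 0, 0, 0, 0, 0],
  [0.4, 0, 0, 0, 0, 0],
  [0, 0, 0, 0, 0, 0],
])

```text
t: 49.55
eef_pos: [0.5784, 0.0249, 0.0454]
tool_rot: [0.706, 0.017, 0.708, -0.018]
contact_force: [-0.2, 0.2, 0.9]
gripper_width: 0.398
```

Run:
```python
from h import *
go(.5777,.0566,.042)
```

```text
tcp uv [0.5762 0.0561] 0.0454 yaw 87.16 shift [0.085 0.011 0.038] w 0.398
```

>>> step_arm([
  [0, 0, 0, 0, 0, 0],
  [0, 0, 0, 0, 0, 0],
  [0, 0, 0, 0, 0, 0],
  [0, 0, 0, 0, 0, 0],
  [0, 0, 0, 0, 0, 0],
], fingers=1)

```text
t: 50.18
eef_pos: [0.58, 0.0254, 0.0477]
tool_rot: [0.707, 0.018, 0.706, -0.017]
contact_force: [-1.3, -0.3, 5.9]
gripper_width: 0.151
```

Run:
```python
from h import *
go(.5777,.0588,.0454)
```

```text
tcp uv [0.5778 0.0567] 0.0477 yaw 87.16 shift [ 0.057  0.052 -0.001] w 0.151
```

>>> step_arm([
  [0, 0.05, 0, 0, 0, 0],
  [0, 0, 0, 0, 0, 0],
  [0, 0, 0, 0, 0, 0],
  [0, 0, 0, 0, 0, 0],
])

```text
t: 50.68
eef_pos: [0.58, 0.0265, 0.0477]
tool_rot: [0.707, 0.017, 0.707, -0.018]
contact_force: [-0.8, -1.6, 7.7]
gripper_width: 0.15
```

>>> step_arm([
  [0, 0, 0, 0, 0, 0],
  [0, 0, 0, 0, 0, 0],
  [0, 0, 0, 0, 0, 0],
  [0, 0, 0, 0, 0, 0],
  [-0.5, 0, 0, 0, 0, 0],
  [-0.8, 0, 0, 0, 0, 0],
  [-0.8, 0, 0, 0, 0, 0],
  [0, 0, 0, 0, 0, 0],
], fingers=0.2)

```text
t: 51.68
eef_pos: [0.5815, 0.028, 0.1347]
tool_rot: [0.709, 0.018, 0.705, -0.017]
contact_force: [-0.6, 0.4, 1.0]
gripper_width: 0.405
```

>>> step_arm([
  [-0.7, -0.6, -0.7, 0, 0, 0],
  [-0.7, -0.6, -0.7, 0, 0, 0],
  [0, 0, 0, 0, 0, 0],
  [0, 0, 0, 0, 0, 0],
])

```text
t: 52.18
eef_pos: [0.5213, -0.018, 0.1868]
tool_rot: [0.707, 0.018, 0.707, -0.018]
contact_force: [-1.1, -0.1, -0.3]
gripper_width: 0.4
```

```bash
cat > idx.py <<'E'
from h import *
import sys
p,d,cp=shot("wrist",sys.argv[1])
im=p[...,::-1].astype(int);m=((im[...,2]>120)&(im[...,1]<70)&(im[...,0]<70))
y,x=np.nonzero(m);i=y<y.min()+3;px=(x[i].mean(),y.min());print("tip",px,rt(plane("wrist",[px],.032,cp)[0]))
P=cloud("wrist",d,cp);U=P[...,:2]@XR;V=P[...,:2]@YR
mid=(abs(P[...,2]-.04)<.004)&(U>.613)&(U<.652);h,e=np.histogram(V[mid],np.arange(-.15,.2,.002));print([(round(float(a+.001),3),int(b)) for a,b in zip(e,h) if b>8])
# near wall top: dark pixels
k=proj("wrist",[np.r_[.606*XR+v*YR,.040] for v in np.arange(.02,.046,.0005)],cp)
g=cv2.cvtColor(p,cv2.COLOR_RGB2GRAY).astype(np.float32)
s=cv2.remap(g,k[:,0].astype(np.float32)[None],k[:,1].astype(np.float32)[None],cv2.INTER_LINEAR)[0]
w=np.clip(s.max()*.6-s,0,None);print("index v",(w*np.arange(.02,.046,.0005)).sum()/w.sum(),s.round())
E
python3 idx.py w27
```

```text
tip (np.float64(336.875), np.int64(308)) [0.677  0.0337]
[(-0.093, 40), (-0.091, 52), (-0.001, 9), (0.007, 58), (0.009, 27), (0.105, 36), (0.107, 36), (0.109, 27), (0.155, 46), (0.157, 35), (0.159, 22)]
index v 0.03286882977715827 [167. 168. 167. 167. 167. 167. 167. 167. 167. 167. 167. 166. 165. 167.
 169. 172. 171. 171. 171. 170. 164. 159. 129.  97.  72.  50.  43.  63.
  84. 115. 146. 160. 167. 171. 173. 173. 172. 172. 171. 171. 172. 173.
 174. 173. 173. 172. 171. 172. 171. 159. 140. 118.]
```

Run:
```python
from h import *
go(.598,-.3335,.15)
th=np.array([1.18,1.0,.8,.6,.4,.2,0]);pv=np.array([.592,-.264])
for t in th:
    n=np.array([np.sin(t),-np.cos(t)]);a=np.array([-np.cos(t),-np.sin(t)])
    print(t,(pv+.064*a+n*(.006+.011*np.sin(t)+.0145*np.cos(t))).round(4))
```

```text
tcp uv [0.5215 0.0107] 0.1865 yaw 87.19 shift [ 0.908 -8.616  1.868] w 0.397
1.18 [ 0.5877 -0.3314]
1.0 [ 0.5769 -0.3303]
0.8 [ 0.5646 -0.3266]
0.6 [ 0.5528 -0.3201]
0.4 [ 0.5423 -0.3107]
0.2 [ 0.5337 -0.2987]
0.0 [ 0.528  -0.2845]
```

>>> step_arm([
  [0, -0.8, 0, 0, 0, 0],
  [0, -0.9, 0, 0, 0, 0],
  [0, -0.9, 0.2, 0, 0, 0],
  [0, -0.9, 0.3, 0, 0, 0],
  [0, -0.9, 0.3, 0, 0, 0],
  [0, -0.9, 0.3, 0, 0, 0],
  [0, -0.9, 0.3, 0, 0, 0],
  [0, -0.9, 0.3, 0, 0, 0],
], fingers=1)

```text
t: 53.22
eef_pos: [0.576, -0.305, 0.1855]
tool_rot: [0.707, 0.017, 0.707, -0.016]
contact_force: [0.7, 1.0, 0.3]
gripper_width: -0.006
```

>>> step_arm([
  [0.4, -0.9, 0.2, 0, 0, 0],
  [0.5, -0.65, 0, 0, 0, 0],
  [0, 0, 0, 0, 0, 0],
  [0, 0, 0, 0, 0, 0],
])

```text
t: 53.72
eef_pos: [0.5804, -0.3652, 0.1506]
tool_rot: [0.707, 0.017, 0.707, -0.016]
contact_force: [0.8, -0.0, 0.9]
gripper_width: -0.003
```

Run:
```python
from h import *
go(.600,-.337,.031)
lever("w28")
```

```text
tcp uv [ 0.5993 -0.3333] 0.1506 yaw 87.29 shift [ 2.991 -0.098  0.018] w -0.003
[345. 173.] 978 angle med 1.203 r 0.018 0.08
```

View pics/w28.png

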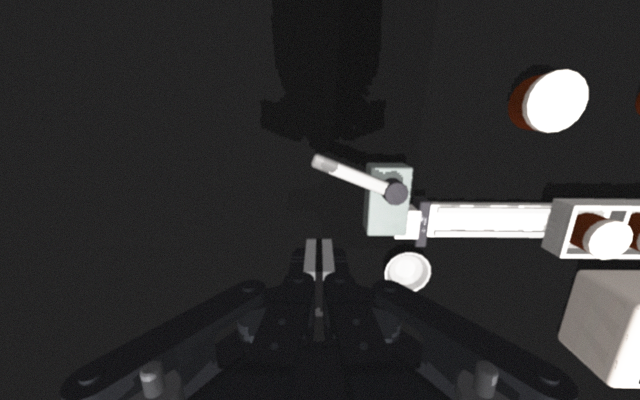

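>>> step_arm([
  [0.5, -0.1, 0.05, 0, 0, 0],
  [0.7, 0, 0, 0, 0, 0],
  [0.7, 0, 0, 0, 0, 0],
  [0.7, 0, 0, 0, 0, 0],
  [0.3, 0, 0, 0, 0, 0],
  [0, 0, 0, 0, 0, 0],
  [0, 0, 0, 0, 0, 0],
])

```text
t: 54.65
eef_pos: [0.5827, -0.3715, 0.0361]
tool_rot: [0.708, 0.017, 0.706, -0.018]
contact_force: [0.2, -0.2, -0.0]
gripper_width: 0.009
```

Run:
```python
from h import *
go(.588,-.3314,.031)
```

```text
tcp uv [ 0.6019 -0.3394] 0.0361 yaw 87.17 shift [ 0.126  0.203 -0.347] w 0.009
```

>>> step_arm([
  [0.1, 0.2, -0.35, 0, 0, 0],
  [0, 0.03, -0.27, 0, 0, 0],
  [0, 0.09, -0.31, 0, 0, 0],
  [0, 0.16, -0.3, 0, 0, 0],
  [0, 0.23, -0.26, 0, 0, 0],
  [0, 0, 0, 0, 0, 0],
])

```text
t: 55.4
eef_pos: [0.5222, -0.3392, 0.0308]
tool_rot: [0.706, 0.017, 0.708, -0.017]
contact_force: [-0.2, 0.5, -0.0]
gripper_width: 0.001
```

Run:
```python
from h import *
go(.528,-.2845,.031)
lever("w29")
```

```text
tcp uv [ 0.5398 -0.3105] 0.0308 yaw 87.22 shift [-0.004  0.651 -0.29 ] w 0.001
[360. 255.] 1479 angle med 0.415 r 0.047 0.08
[319. 255.] 417 angle med 0.647 r 0.066 0.084
```

View pics/w29.png

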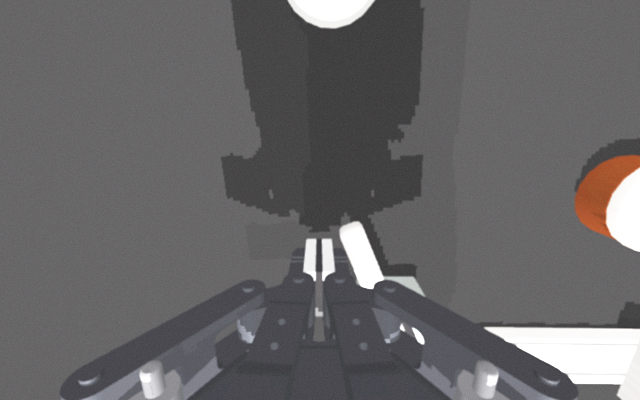

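>>> step_arm([
  [0, 0.3, -0.15, 0, 0, 0],
  [0, 0.25, -0.1, 0, 0, 0],
  [0, 0.1, -0.04, 0, 0, 0],
  [0, 0.04, 0, 0, 0, 0],
  [0, 0, 0, 0, 0, 0],
])

```text
t: 56.08
eef_pos: [0.5133, -0.3122, 0.0309]
tool_rot: [0.707, 0.018, 0.707, -0.018]
contact_force: [-1.0, -2.0, 1.3]
gripper_width: 0.001
```

Run:
```python
from h import *
go(.528,-.2845,.031)
lever("w30")
```

```text
tcp uv [ 0.5294 -0.284 ] 0.0309 yaw 87.15 shift [-0.002 -0.013 -0.035] w 0.001
[348. 257.] 1516 angle med 0.035 r 0.052 0.08
```

>>> step_arm([
  [0, 0.06, 0, 0, 0, 0],
  [0, 0.03, 0, 0, 0, 0],
  [0, 0, 0, 0, 0, 0],
])

```text
t: 56.5
eef_pos: [0.5133, -0.3119, 0.031]
tool_rot: [0.707, 0.017, 0.707, -0.02]
contact_force: [0.3, -9.6, 0.3]
gripper_width: 0.0
```

>>> step_arm([
  [0, -0.5, 0, 0, 0, 0],
  [0, -0.3, 0, 0, 0, 0],
  [-0.8, 0, 0, 0, 0, 0],
  [-0.8, 0, 0, 0, 0, 0],
  [-0.8, 0, 0, 0, 0, 0],
  [-0.8, -0.5, -0.5, 0, 0, 0],
  [0, -0.5, -0.5, 0, 0, 0],
  [0, 0, 0, 0, 0, 0],
])

```text
t: 57.5
eef_pos: [0.4679, -0.3808, 0.1586]
tool_rot: [0.706, 0.019, 0.707, -0.019]
contact_force: [-0.5, -0.0, -0.3]
gripper_width: 0.005
```

Run:
```python
from h import *
lever("w31")
p,d,cp=shot("top","t31");top("t32")
cv2.imwrite("pics/t31z.png",cv2.resize(p[100:240,220:460,::-1],None,fx=3.3,fy=3.3,interpolation=cv2.INTER_CUBIC))
p,d,cp=shot("side","s31");cv2.imwrite("pics/s31z.png",cv2.resize(p[100:310,230:450,::-1],None,fx=2.8,fy=2.8,interpolation=cv2.INTER_CUBIC))
```

```text
[410. 251.] 746 angle med 0.036 r 0.018 0.08
top [394. 200.] xyz [ 0.5058 -0.1501  0.0308] uv [ 0.5132 -0.1226] 167
top [362. 199.] xyz [ 0.5076 -0.0349  0.046 ] uv [ 0.5088 -0.0074] 91
top [256. 214.] xyz [0.445  0.3379 0.0347] uv [0.4261 0.3614] 52
top [333. 221.] xyz [0.4285 0.0637 0.0303] uv [0.4244 0.0868] 49
```

View pics/w31.png

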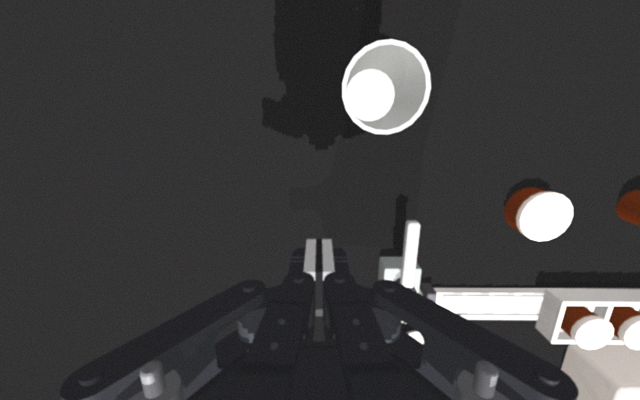

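View pics/t31z.png

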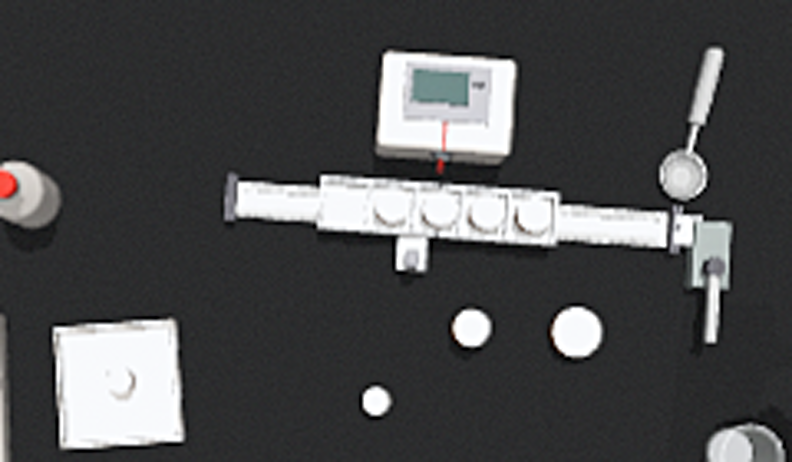

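View pics/s31z.png

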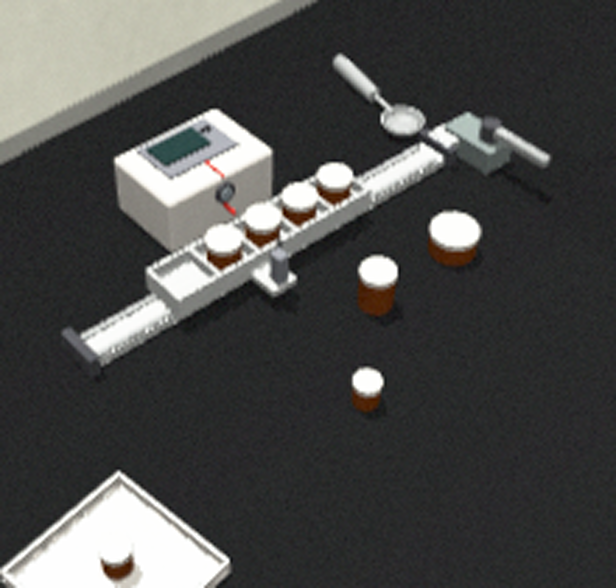

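Run:
```python
from h import *
print(bot.hand_in())
```

```text
the job is handed in; nothing more can be done
None
```

The job is done and handed in at about 58 s; hand-in gives no verdict, so the result below rests on my own checks.

**What I did**
- I moved the slim jar from the carrier to the return tray. No tall jar had been left in the carrier.
- I stood all four standard jars in carrier pockets at y = -100, -50, 0 and 50 mm. The fifth pocket is empty because there were only four.
- I then swung the lever open to about 1.2 rad, slid the carrier to the reader, and swung the lever tight again.

**Last checks**
- **Jars:** all four standard lids read about 57 mm above the bench, where 56 mm means seated on the pocket floor. The slim jar stands upright near the tray's centre.
- **Other things:** the three wrong-size jars on the bench measured within about 1 mm of their start. The beaker, wash bottle and spoon looked undisturbed in the pictures. Nothing was knocked aside during the run.
- **Carrier position:** after a small correction, the index line measured 0.8 mm from the pointer. Other views of the pointer differed by 1 to 2 mm, all inside the 5 mm limit. I measured this before closing the lever; afterwards I checked it only in the top picture, where it still lined up to about 1 mm.
- **Lever:** it read about 0.036 rad closed. It did not move when pushed with about 10 N, so I take it to be at its stop.
- **Robot:** the arm is clear of everything, with contact force near zero.

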